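Clamp the valve block in the leak-test fixture with its draw latch

ROBOT

A 6-joint arm with a two-finger parallel gripper is mounted at the origin on the work surface. World frame = base frame: x ahead of the robot, y to its left, z up, the work surface at z = 0. Lengths are in m, angles in rad, forces in N, time in s.
With the tool pointing down it reaches from about 0.3 to 0.875 m from the base axis. Payload 6.4 kg.
Tool frame: the origin (TCP) lies midway between the tips of the shut fingers; the grasp point (between the pads) lies ctrl.grip_point_offset behind it (ctrl.grip_point_offset is the distance from the TCP to the grasp point, in m); z points along the fingers, y is the direction in which the jaws open and shut (so a half turn about z gives the same grasp; the last joint's range is limited). The gripper opens to 85 mm and grips with 20 to 120 N. Pads are 22 mm wide; open, the fingers measure 114 mm over their backs; the gripper's body (76 mm by 85 mm) begins 54 mm behind the grasp point. The pads swing forward as they close: fully open they stand 13 mm farther back than shut.
Start: joints at [1.084, 0.181, 1.607, -0, 1.354, -0.206], TCP at [0.159, 0.552, 0.2] pointing down, gripper open.
Joint ranges: [-2.99, 2.99], [-0.89, 2.07], [0.3, 2.58], [-1.14, 4.28], [0, 2.63], [-3.12, 3.12]. Speed limits (rad/s): [2.57, 2.57, 3.01, 3.14, 3.14, 3.14].

INTERFACE

Orientations are given as a unit quaternion [w, x, y, z].
In Python, from bench import ctrl, viewer gives the robot as it stands.
- The arm moves only by the shell command python3 -m handwheel 'ROWS' [OPENING]. ROWS is JSON, a list of rows, each an object with "travel": the shift along the tool's x, y, z as a fraction of full scale, a list of three; "dr": the turn, a rotation vector about the tool's x, y, z as a fraction of full scale, a list of three. A call has 1 to 20 rows; each row shifts and turns the pose as measured when the row begins, along the tool's axes as they then stand; what a row does not reach is not made up. Full scale, the value 1, is 150 mm for a shift and 30 degrees for a turn. A row lasts 1/12 s, in which the tool goes at most 41.7 mm and 7.16 degrees, less where a joint would pass 70% of its speed; a pose out of reach is approached as far as the arm can. A call with a number of a shift or a turn outside -1 to 1 is refused whole. A call with a gripper value outside its range is refused whole. OPENING is the opening, from -1 (shut) to 1 (fully open), set as the call begins (- or left out, the last holds). The fingers move at their own pace and stop on an object; the grip force is fixed at half the most. Time passes only in rows, so rows that do not move let the fingers close. It gives the time, the measured TCP pose, the force and the opening at its end, in the units of the state.
- ctrl.get_obs(): the state, without advancing time (a new reading comes with each control period).
- viewer.camera(name): name is "scene" or "top" or "wrist"; returns the picture (420x560x3 uint8, red, green, blue); there is no depth.
- viewer.get_calibration(name): a dict with "camera_matrix" (3x3 intrinsics, pixels), "R" (3x3) and "t" (3): a world point X has camera coordinates R X + t. Camera axes: x right, y down, z forward; pixel columns grow to the right and rows downward; lengths in m; the calibration is good to about 2 mm. A picture is of the moment at which its call begins: read the wrist's pose just before it. get_calibration takes no time and is no camera call; for the wrist camera it gives the pose at the moment of the call.
- ctrl.hand_in(): hands the job in, once; it reports no verdict.
The state is a dict: "time_s": time; "q": joint angles; "dq": joint speeds; "joint_efforts": joint torques, N m; "eef_pos": TCP position; "eef_rot": TCP orientation; "wrist_force": force on the tool from outside, world axes, zero at the start; "torque": the same for the moment, N m; "opening": opening from 0.0 (shut) to 1.0 (fully open).
Only numpy, scipy, OpenCV 4.12 (cv2) and the standard library are available. Lean on these libraries where they do the work, as an engineer would, in place of code of your own. Each camera call takes 0.05 s, during which the arm holds its last target. There are 200 camera calls.

TASK

Gently slide the fixture's sealing head up until you feel its rubber seal bear on the valve block, then lay the latch's wire bail over the keeper on top of the head so that its cross bar sits under the keeper's lip. Then throw the lever over past centre until it lies back and stays, clamping the head; do not ram the head or force the lever, and leave the loose parts around and on the fixture where they are.

Things in the scene. Friction and masses are not known exactly. Their poses are not given: they have to be found in the camera images.
- fixture: Leak-test fixture on the bench: grey base plate 190 x 330 mm (x -70 to +120, y -155 to +175), 12 mm thick, with a steel latch post 70 x 80 mm (y -115 to -35), 62 mm high. Origin: underside of the plate, at the bench top; y runs from the latch post (-y) over the valve block to the sliding head (+y); z up. The latch works in the plane x = 0; the lever pivot is at (0, -55, 78) mm. Yaw within 0.3
- block: Aluminium valve block 60 x 50 x 40 mm, bolted on the base plate between latch post and head, in a place that differs by 2 mm along y. Origin: centre of its underside, 12 mm above the bench; axes as the fixture's. The seal meets its +y face, 25 mm from the origin, at half height
- head: Dark steel sealing head 70 mm wide, 44 mm long, top 62 mm over the bench, sliding along y on guide rods (friction 4 N). Origin: on the base plate (12 mm over the bench); axes as the fixture's. Starts 20 to 55 mm open. The face of its black rubber seal, facing the block, is 18 to 31 mm to -y of the origin, different each time, not measured. Seal roughly 15 N per mm; over 13 N of push harms it
- push_post (a point): Top centre (79 mm over the bench) of the push post on the head's tail, 85 mm to +y of the head's origin: an upright steel pin 14 mm in diameter, capped by a black disc 20 mm in diameter and 10 mm high. The tail it stands on is 32 mm over the bench at its top. Push it from the +y side with shut fingers; do not squeeze it, a grip counts as push
- keeper (a point): Where the middle of the cross bar comes to sit in the keeper on top of the head, 73 mm over the bench; axes as the fixture's. The keeper's post (24 mm wide) stands 3 mm to -y; its lip, 6 to 11 mm above the point, ends 3 mm to +y. A 9 mm wide rail, its top 3 mm below, reaches 19 mm to +y. The bar must come down onto the rail 7 to 15 mm to +y of the point, then be drawn to -y under the lip
- lever_arm: The latch's lever with all it carries. Origin on its pivot, x across. Handle 14 mm wide, 6 mm thick, the black grip at its end 26 mm wide, 8 mm thick, from 49 to 85 mm from the pivot. Pressing on it with more than 25 N bends it (gripping the bail's tab does not count)
- lever (a joint): Lever angle: 0 = clamped (end stop), level, pointing to -y over the latch post; it grows as the lever swings up (1.57 = upright) and over to the head (+y), to 2.75. The bail's pin is 18 mm from the pivot, on the handle side. Light friction (0.05 N m): it stays where left when slack. Dead centre is at about 0.15; below it the tension pulls it home. Throwing it takes up to 15 N at the grip
- lever_grip (a point): Centre of the lever's black grip, 67 mm from the pivot; its -y axis points outwards along the lever, its z axis is the side that is up when clamped and faces +y when upright
- bar (a point): Middle of the bail's cross bar: steel, 6 mm thick, 36 mm long in x, 112 mm from the bail's pin when slack; its y axis points from the pin to the bar. The bail's wires run 18 mm either side of x = 0. The bar is spring loaded: it can be drawn out 20 mm along the bail (10 N preload, 8 N per mm). The bail turns on its pin with a little friction and stays where left; it starts raised above the keeper
- tab (a point): Grip point on the bail's black thumb tab, a fin 12 mm wide in x, 18 mm long in y, 26 mm high: 17 mm beyond the bar (along the bail's y) and 16 mm above it; the fin's top is 10 mm above this point. Pinch it across its 12 mm width; moving it carries the bail and swings the lever along
- spacer: Loose steel ring, 38 mm in diameter, 10 mm high, on the base plate's +x side; bystander. Origin: centre of its underside
- plug: Loose brass plug, 30 mm in diameter, 22 mm high, on the base plate's +x side; bystander. Origin: centre of its underside
- flange_a: Loose flat steel flange ring, 104 mm in diameter, 12 mm thick, on the bench beyond the fixture; bystander
- flange_b: Loose flat steel flange ring, 90 mm in diameter, 12 mm thick, on the bench beyond the fixture; bystander
- wrench: Loose wrench lying on the bench beyond the fixture; bystander
- hammer: Loose hammer lying on the bench at the right (-y); bystander
- dish: Loose red metal dish, 90 mm in diameter, 30 mm high, at the left (+y); bystander
- fitting: Loose upright hose fitting, 38 mm in diameter, 64 mm high, at the left (+y); bystander
- hookbar: The bail's sliding end as one part: cross bar with thumb tab. Origin on the bail's pin when slack; y axis along the bail towards the bar

How it is judged:
By the outcome, as a careful person would: the job done as asked, in the order asked, and still so for the second after the job is handed in, with the robot touching nothing.
It also fails if it takes over 72 s, if anything falls off the work surface, if the arm or the gripper's body presses on something with over 40 N, if the wrist force passes 120 N, or if a joint passes its speed limit or range.

## Working session

There is one attempt and no reset: what is moved stays moved. The work goes in short steps, Python scripts to look and compute and a shell command to move; the robot and the scene stay as the last step left them, time stands still between calls to the robot, and variables do not carry over. Pictures are saved under pics/ and viewed, about 8 in all and at most 12, crops included, and the job is handed in when it is done.

```bash
ls; mkdir -p pics; python3 - <<'E'
from bench import ctrl, viewer
import cv2
o=ctrl.get_obs();print({k:(v if not hasattr(v,'round') else v) for k,v in o.items()},ctrl.grip_point_offset)
for n in("scene","top"):
    im=viewer.camera(n);cv2.imwrite(f"pics/{n}0.png",im[:,:,::-1]);c=viewer.get_calibration(n);print(n,c)
E
```

```text
pics
{'time_s': 0.0, 'q': array([ 1.08369518e+00,  1.81550784e-01,  1.60802145e+00,  1.17373150e-06,
        1.35381108e+00, -2.06276568e-01]), 'dq': array([ 0.00094117,  0.00104395,  0.00057757, -0.00093782, -0.00026454,
       -0.00010478]), 'joint_efforts': array([ 1.35185375e-03, -4.44859314e+01, -3.51339519e+01, -5.12455699e-05,
        9.43737512e-03,  1.80097720e-05]), 'eef_pos': array([0.1590339 , 0.55192542, 0.19867224]), 'eef_rot': array([-3.04760237e-04,  1.39951425e-01,  9.90157966e-01, -8.41869006e-04]), 'wrist_force': array([-0.41998517,  0.16639002,  1.07307474]), 'torque': array([ 0.00280473,  0.01236281, -0.0230088 ]), 'opening': 1.0037808358645122} 0.0187
scene {'camera_matrix': array([[474.22880968,   0.        , 289.9815493 ],
       [  0.        , 474.22880968, 205.33821478],
       [  0.        ,   0.        ,   1.        ]]), 'R': array([[ 0.78181117,  0.62331824,  0.01567399],
       [ 0.52165589, -0.64011578, -0.56402741],
       [-0.3415354 ,  0.44913936, -0.8256073 ]]), 't': array([-0.49864609, -0.2884952 ,  1.5101837 ])}
top {'camera_matrix': array([[513.36141533,   0.        , 283.07633864],
       [  0.        , 513.36141533, 207.99630406],
       [  0.        ,   0.        ,   1.        ]]), 'R': array([[-0.02520024, -0.99960248, -0.01264258],
       [-0.98900615,  0.02677246, -0.14543062],
       [ 0.14571128,  0.0088387 , -0.98928767]]), 't': array([0.00906374, 0.65027165, 1.53973841])}
```

View pics/top0.png

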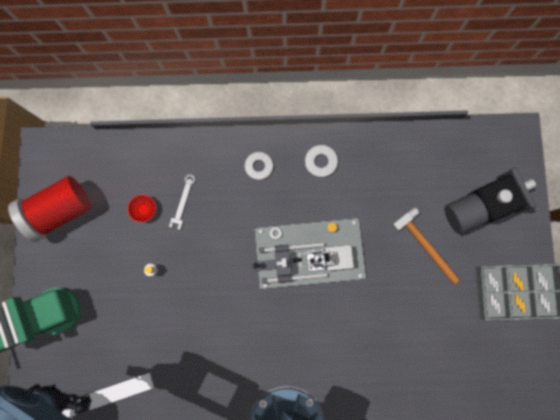

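View pics/scene0.png

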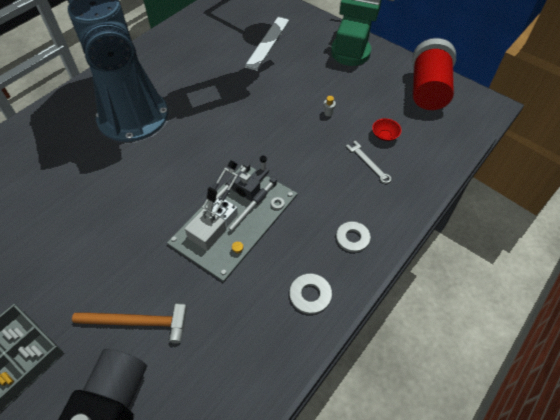

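The top picture shows the plate with corners near (254,228), (360,219), (366,279) and (259,288). The head is on the left (+y) with the push post at about (259,265), and the lever is near (320,258).

```bash
cat > h.py <<'E'
import numpy as np, cv2
from bench import ctrl, viewer
from scipy.spatial.transform import Rotation as Rn
def ray(cal,p):
    K,R,t=cal["camera_matrix"],cal["R"],cal["t"]
    d=R.T@np.linalg.solve(K,[p[0],p[1],1.]); return -R.T@t,d/np.linalg.norm(d)
def onz(cal,p,z):
    c,d=ray(cal,p); return c+d*(z-c[2])/d[2]
def onplane(cal,p,P,n):
    c,d=ray(cal,p); return c+d*((P-c)@n)/(d@n)
def proj(cal,X):
    v=cal["camera_matrix"]@(cal["R"]@np.asarray(X)+cal["t"]); return v[:2]/v[2]
def tri(c1,p1,c2,p2):
    a,d=ray(c1,p1);b,e=ray(c2,p2)
    s=np.linalg.lstsq(np.c_[d,-e],b-a,rcond=None)[0]; P,Q=a+s[0]*d,b+s[1]*e
    return (P+Q)/2,np.linalg.norm(P-Q)
def pose():
    o=ctrl.get_obs();q=o["eef_rot"];return o["eef_pos"],Rn.from_quat([q[1],q[2],q[3],q[0]]).as_matrix()
def grab(n,tag):
    cal=viewer.get_calibration(n);im=viewer.camera(n)[:,:,::-1].copy();cv2.imwrite(f"pics/{tag}.png",im);return im,cal
E
python3 - <<'E'
from h import *
cal=viewer.get_calibration("top")
im=cv2.imread("pics/top0.png");b,g,r=[im[:,:,i].astype(int) for i in range(3)]
m=((g>95)&(abs(g-r)<40)).astype(np.uint8);m[:200]=0;m[300:]=0;m[:,:240]=0;m[:,380:]=0
m=cv2.morphologyEx(m,cv2.MORPH_CLOSE,np.ones((9,9)));cs=max(cv2.findContours(m,0,2)[0],key=cv2.contourArea)
bx=cv2.boxPoints(cv2.minAreaRect(cs));print(bx)
W=np.array([onz(cal,p,.012) for p in bx]);print(W.round(4),[np.linalg.norm(W[i]-W[i-1]).round(4) for i in range(4)])
a=cv2.resize(im[210:300,240:380],None,fx=5,fy=5,interpolation=2);cv2.imwrite("pics/c_top.png",a)
s=cv2.imread("pics/scene0.png")[145:285,160:305];cv2.imwrite("pics/c_scene.png",cv2.resize(s,None,fx=4,fy=4,interpolation=2))
E
```

```text
[[240. 200.]
 [379. 200.]
 [379. 299.]
 [240. 299.]]
[[ 0.6849  0.1284  0.012 ]
 [ 0.6729 -0.3115  0.012 ]
 [ 0.3648 -0.2953  0.012 ]
 [ 0.3754  0.1324  0.012 ]] [np.float64(0.3094), np.float64(0.44), np.float64(0.3085), np.float64(0.4279)]
```

View pics/c_top.png

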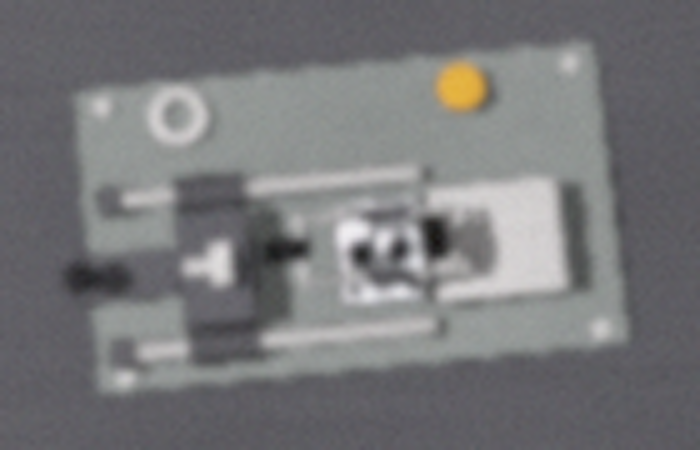

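View pics/c_scene.png

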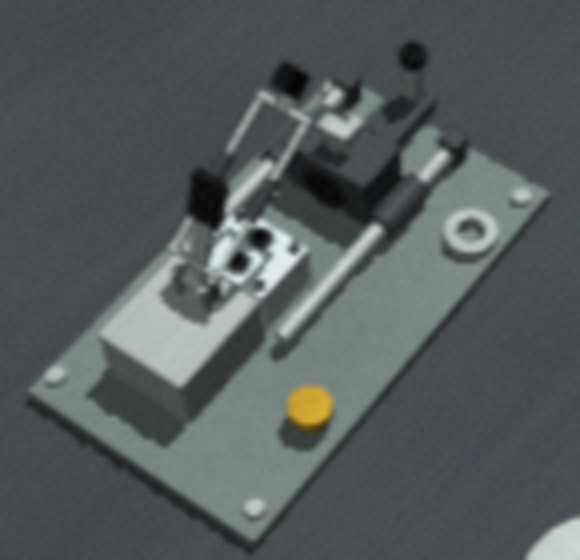

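The top crop shows the plate corners at (75,93), (592,42), (629,341) and (99,393), the keeper T at (210,265), the tab at (288,250) and the lever grip at (437,237). In the scene crop the tab is at (290,80), the grip at (207,195) and the push post cap at (413,55).

```bash
cat >> h.py <<'E'
def fixinit():
    ct=viewer.get_calibration("top")
    C=np.array([onz(ct,((u+.5)/5+239.5,(v+.5)/5+209.5),.012) for u,v in [(75,93),(592,42),(629,341),(99,393)]])
    F=np.array([[.12,.175],[.12,-.155],[-.07,-.155],[-.07,.175]])
    a=C[:,:2]-C[:,:2].mean(0);b=F-F.mean(0)
    yaw=np.arctan2((b[:,0]*a[:,1]-b[:,1]*a[:,0]).sum(),(a*b).sum())
    R=Rn.from_euler("z",yaw).as_matrix();o=np.r_[C[:,:2].mean(0)-(R[:2,:2]@F.mean(0)),0];return o,R,yaw
E
python3 - <<'E'
from h import *
ct=viewer.get_calibration("top");cs=viewer.get_calibration("scene")
o,R,yaw=fixinit();print(o.round(4),yaw)
T=lambda u,v:((u+.5)/5+239.5,(v+.5)/5+209.5)
S=lambda u,v:((u+.5)/4+159.5,(v+.5)/4+144.5)
f=lambda X:(R.T@(X-o)*1000).round(1)
for n,a,b in[("tab",(288,250),(290,80)),("grip",(437,237),(207,195)),("cap",(85,277),(413,55))]:
    X,e=tri(ct,T(*a),cs,S(*b));print(n,f(X),e*1000)
for n,a,z in[("cap",(80,277),.079),("cap2",(115,275),.079),("headtop+y",(178,265),.062),("headtop-y",(245,262),.062),("keeper",(222,264),.08),("blockL",(335,250),.052)]:
    print(n,f(onz(ct,T(*a),z)))
print("scene cap",f(onz(cs,S(413,55),.076)), f(onz(cs,S(340,120),.082)))
print(pose())
c=viewer.get_calibration("wrist");p,Rt=pose();C=-c["R"].T@c["t"];print(Rt.T@(C-p),(c["R"]@Rt).round(3),c["camera_matrix"])
E
```

```text
[ 0.4879 -0.0977  0.    ] 0.07120139240118005
tab [  0.9  52.9 168.3] 0.40771141607241757
grip [  1.2 -33.  143.2] 0.760210552377641
cap [  1.6 174.5  74.4] 2.8242532608781334
cap [  0.7 176.2  79. ]
cap2 [-1.000e-01  1.553e+02  7.900e+01]
headtop+y [  2.9 117.7  62. ]
headtop-y [ 0.7 77.3 62. ]
keeper [ 0.2 91.1 80. ]
blockL [ 3.1 22.1 52. ]
scene cap [  3.4 174.4  76. ] [ 0.1 96.3 82. ]
(array([0.15906928, 0.55200823, 0.19879579]), array([[-9.60843751e-01,  2.77089790e-01, -7.31466544e-04],
       [ 2.77090561e-01,  9.60842856e-01, -1.35155079e-03],
       [ 3.28323479e-04, -1.50131160e-03, -9.99998819e-01]]))
[ 0.07419544  0.00056141 -0.17361418] [[ 0.     1.     0.   ]
 [-0.958  0.001 -0.287]
 [-0.287 -0.     0.958]] [[350.80345352   0.         277.58598899]
 [  0.         350.80345352 208.72147887]
 [  0.           0.           1.        ]]
```

```bash
python3 -m handwheel '[{"travel":[0,0,0],"dr":[0,0,0.2327]},{"travel":[0,0,0],"dr":[0,0,0.2327]},{"travel":[0,0,0],"dr":[0,0,0.2327]},{"travel":[0,0,0],"dr":[0,0,0.2327]},{"travel":[0,0,0],"dr":[0,0,0.2327]},{"travel":[0,0,0],"dr":[0,0,0.2327]},{"travel":[0,0,0],"dr":[0,0,0.2327]},{"travel":[0,0,0],"dr":[0,0,0.2327]},{"travel":[0,0,0],"dr":[0,0,0.2327]},{"travel":[0,0,0],"dr":[0,0,0.2327]},{"travel":[-0.21,0.13,0],"dr":[0,0,0]},{"travel":[-0.21,0.13,0],"dr":[0,0,0]},{"travel":[-0.21,0.13,0],"dr":[0,0,0]},{"travel":[-0.21,0.13,0],"dr":[0,0,0]},{"travel":[-0.21,0.13,0],"dr":[0,0,0]},{"travel":[-0.21,0.13,0],"dr":[0,0,0]},{"travel":[-0.21,0.13,0],"dr":[0,0,0]},{"travel":[-0.21,0.13,0],"dr":[0,0,0]},{"travel":[-0.21,0.13,0],"dr":[0,0,0]},{"travel":[0,0,0],"dr":[0,0,0]}]' -1
cat >> h.py <<'E'
def fixpose():
    p,Rt=pose();o,R,yaw=fixinit();A=R.T@Rt
    print("t",round(ctrl.get_obs()["time_s"],2),"fix tcp mm",(R.T@(p-o)*1000).round(1));print("tilt rotvec err deg",Rn.from_matrix(A.T@np.array([[0,1,0],[1,0,0],[0,0,-1.]])).as_rotvec(degrees=True).round(2))
    F=ctrl.get_obs()["wrist_force"];print("force fix",(R.T@F).round(2))
E
python3 -c "from h import *;fixpose()"
```

```text
time_s: 1.77
eef_pos: [0.3453, 0.2588, 0.1904]
eef_rot: [0.002, 0.693, 0.72, -0.009]
wrist_force: [0.6, -1.1, 0.1]
opening: -0.001
t 1.77 fix tcp mm [-116.9  365.8  190.4]
tilt rotvec err deg [-0.59  0.85 -1.89]
force fix [ 0.54 -1.18  0.12]
```

```bash
python3 -m handwheel '[{"travel":[0,0,0],"dr":[-0.02,0.028,-0.063]},{"travel":[-0.17,0.157,0.05],"dr":[0,0,0]},{"travel":[-0.17,0.157,0.05],"dr":[0,0,0]},{"travel":[-0.17,0.157,0.05],"dr":[0,0,0]},{"travel":[-0.17,0.157,0.05],"dr":[0,0,0]},{"travel":[-0.17,0.157,0.05],"dr":[0,0,0]},{"travel":[0,0,0],"dr":[0,0,0]}]' -1
python3 - <<'E'
from h import *
fixpose();im,c=grab("wrist","w1");p,Rt=pose();np.savez("w1",R=c["R"],t=c["t"],K=c["camera_matrix"])
E
```

```text
time_s: 2.35
eef_pos: [0.476, 0.1342, 0.1507]
eef_rot: [-0.0, 0.682, 0.731, 0.001]
wrist_force: [0.5, -0.1, 0.2]
opening: -0.004
t 2.35 fix tcp mm [  4.7 232.2 150.7]
tilt rotvec err deg [ 0.1  -0.14 -0.06]
force fix [ 0.47 -0.12  0.18]
```

View pics/w1.png

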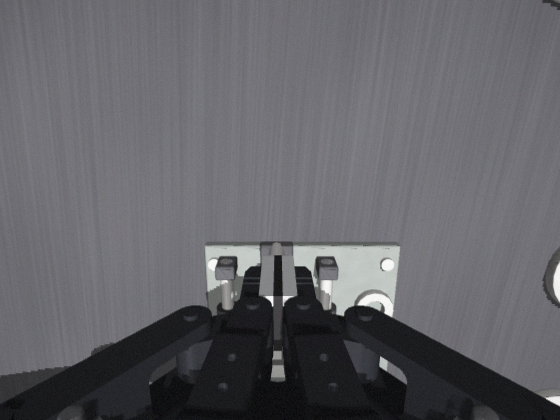

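The wrist view shows the plate's +y edge at row 243, with corners at (206,243) and (399,243), and the tail end at (277,245). The post is hidden behind the fingers.

```bash
python3 - <<'E'
from h import *
c=np.load("w1.npz");c=dict(camera_matrix=c["K"],R=c["R"],t=c["t"]);o,R,y=fixinit()
f=lambda X:(R.T@(X-o)*1000).round(1)
for p,z in[((206,242),.012),((400,243),.012),((277,243),.032),((262,243),.032),((292,243),.032),((214,264),.012),((387,264),.012)]: print(p,z,f(onz(c,p,z)))
E
```

```text
(206, 242) 0.012 [-64.5 179.7  12. ]
(400, 243) 0.012 [121.2 178.5  12. ]
(277, 243) 0.032 [  3.5 186.7  32. ]
(262, 243) 0.032 [-10.  186.8  32. ]
(292, 243) 0.032 [ 16.9 186.7  32. ]
(214, 264) 0.012 [-58.  156.7  12. ]
(387, 264) 0.012 [110.7 156.5  12. ]
```

```bash
python3 -m handwheel '[{"travel":[0,-0.01,0.2],"dr":[0,0,0]},{"travel":[0,0,0.2],"dr":[0,0,0]},{"travel":[0,0,0.2],"dr":[0,0,0]},{"travel":[-0.06,0,0],"dr":[0,0,0]},{"travel":[0,0,0],"dr":[0,0,0]},{"travel":[0,0,0],"dr":[0,0,0]}]' -1
python3 -c "from h import *;fixpose()"
```

```text
time_s: 2.9
eef_pos: [0.4714, 0.1308, 0.0599]
eef_rot: [-0.002, 0.682, 0.732, 0.002]
wrist_force: [-1.0, 0.6, -0.0]
opening: 0.001
t 2.9 fix tcp mm [-1.000e-01  2.291e+02  5.990e+01]
tilt rotvec err deg [-0.02 -0.34 -0.01]
force fix [-0.98  0.69 -0.04]
```

```bash
python3 -m handwheel '[{"travel":[-0.02,0,0],"dr":[0,0,0]},{"travel":[-0.02,0,0],"dr":[0,0,0]},{"travel":[-0.02,0,0],"dr":[0,0,0]},{"travel":[-0.02,0,0],"dr":[0,0,0]},{"travel":[-0.015,0,0],"dr":[0,0,0]},{"travel":[-0.015,0,0],"dr":[0,0,0]},{"travel":[-0.015,0,0],"dr":[0,0,0]},{"travel":[-0.015,0,0],"dr":[0,0,0]}]' -1
python3 -c "from h import *;fixpose()"
```

```text
time_s: 3.57
eef_pos: [0.4783, 0.109, 0.0678]
eef_rot: [0.003, 0.681, 0.732, 0.007]
wrist_force: [-0.2, -0.3, -0.4]
opening: -0.002
t 3.57 fix tcp mm [  5.2 206.9  67.8]
tilt rotvec err deg [ 0.75 -0.3   0.07]
force fix [-0.24 -0.28 -0.44]
```

```bash
python3 -m handwheel '[{"travel":[0,-0.01,0.07],"dr":[0.02,-0.01,0]},{"travel":[-0.01,-0.004,0.007],"dr":[0,0,0]},{"travel":[-0.01,-0.004,0.007],"dr":[0,0,0]},{"travel":[-0.01,-0.004,0.007],"dr":[0,0,0]},{"travel":[-0.01,-0.004,0.007],"dr":[0,0,0]}]' -1
python3 -c "from h import *;fixpose()"
```

```text
time_s: 3.98
eef_pos: [0.4744, 0.1019, 0.051]
eef_rot: [0.0, 0.681, 0.732, -0.0]
wrist_force: [-0.4, 0.0, 0.0]
opening: 0.002
t 3.98 fix tcp mm [  0.7 200.1  51. ]
tilt rotvec err deg [0.02 0.03 0.04]
force fix [-0.37  0.04  0.04]
```

```bash
python3 -m handwheel '[{"travel":[-0.01,-0.004,0.007],"dr":[0,0,0]},{"travel":[-0.01,-0.004,0.007],"dr":[0,0,0]},{"travel":[-0.01,-0.004,0.007],"dr":[0,0,0]},{"travel":[-0.01,-0.004,0.007],"dr":[0,0,0]}]' -1
python3 -c "from h import *;fixpose()"
```

```text
time_s: 4.32
eef_pos: [0.4723, 0.0957, 0.0465]
eef_rot: [0.0, 0.681, 0.732, 0.0]
wrist_force: [-0.4, 3.8, 8.7]
opening: -0.004
t 4.32 fix tcp mm [ -1.8 194.   46.5]
tilt rotvec err deg [ 0.04 -0.03  0.04]
force fix [-0.09  3.79  8.67]
```

```bash
python3 -m handwheel '[{"travel":[0.005,0.01,-0.04],"dr":[0,0,0]},{"travel":[0,0,-0.01],"dr":[0,0,0]},{"travel":[0,0,0],"dr":[0,0,0]}]' -1
python3 - <<'E'
from h import *
fixpose();im,c=grab("wrist","w2");s,_=grab("scene","s2")
a=cv2.resize(im[150:360,180:380],None,fx=2,fy=2,interpolation=2);b=cv2.resize(s[130:235,200:300],None,fx=4,fy=4,interpolation=2)
cv2.imwrite("pics/m2.png",np.hstack([a,b]))
E
```

```text
time_s: 4.57
eef_pos: [0.474, 0.0962, 0.0547]
eef_rot: [0.0, 0.681, 0.732, 0.0]
wrist_force: [-0.7, 0.3, 0.1]
opening: -0.003
t 4.57 fix tcp mm [ -0.  194.4  54.7]
tilt rotvec err deg [ 0.06 -0.02  0.03]
force fix [-0.71  0.37  0.1 ]
```

View pics/m2.png

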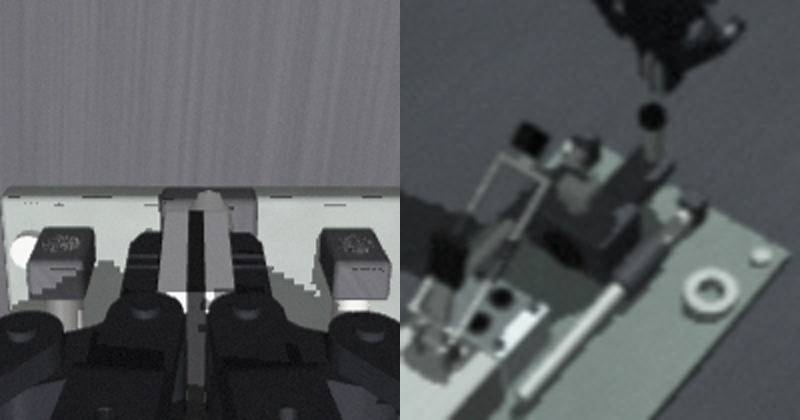

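```bash
python3 - <<'E'
from h import *
w=np.load("w1.npz");w=dict(camera_matrix=w["K"],R=w["R"],t=w["t"]);c=viewer.get_calibration("wrist");cs=viewer.get_calibration("scene");o,R,y=fixinit()
f=lambda X:(R.T@(X-o)*1000).round(1)
print([f(onz(c,(282,246),z)) for z in(.03,.05,.079)]);print([f(onz(w,(277,244),z)) for z in(.03,.05,.079)])
X,e=tri(w,(277,244),c,(282,246));print(f(X),e)
X,e=tri(w,(277,243),c,(282,243));print("tail end",f(X),e)
p,_=pose();print("tcp in scene",proj(cs,p),"in wrist",proj(c,p),proj(viewer.get_calibration("top"),p))
im=cv2.imread("pics/w2.png");cv2.imwrite("pics/z2.png",cv2.resize(im[225:300,235:320],None,fx=7,fy=7,interpolation=cv2.INTER_CUBIC))
E
```

```text
[array([  1.9, 185.3,  30. ]), array([  1.6, 193.7,  50. ]), array([  1.2, 205.8,  79. ])]
[array([  3.5, 185. ,  30. ]), array([  3.5, 193.2,  50. ]), array([  3.5, 205.1,  79. ])]
[  3.2 149.3 -56.2] 0.0004917963290884653
tail end [  3.4 141.  -81.7] 0.0009698171809371939
tcp in scene [266.29014448 158.30094348] in wrist [279.03431633 248.07782934] [250.17375887 266.11692455]
```

View pics/z2.png

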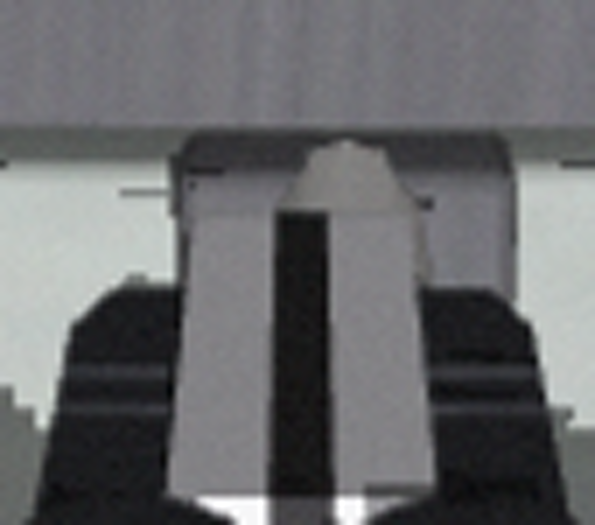

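The light dome past the fingertips is the post's foot (post axis at y≈178). The upward force was probably the wider part of the fingers catching the cap, so I'll push with the tips higher.

```bash
python3 -m handwheel '[{"travel":[0.03,0.01,-0.05],"dr":[0,0,0]},{"travel":[0,0,0],"dr":[0,0,0]},{"travel":[-0.01,0,0],"dr":[0,0,0]},{"travel":[-0.01,0,0],"dr":[0,0,0]}]' -1
python3 -c "from h import *;fixpose()"
```

```text
time_s: 5.0
eef_pos: [0.4753, 0.0984, 0.0628]
eef_rot: [0.0, 0.681, 0.732, 0.0]
wrist_force: [-0.5, -0.8, 0.8]
opening: -0.002
t 5.0 fix tcp mm [  1.4 196.5  62.8]
tilt rotvec err deg [ 0.05 -0.01  0.07]
force fix [-0.51 -0.75  0.8 ]
```

```bash
python3 -m handwheel '[{"travel":[-0.01,0,0],"dr":[0,0,0]},{"travel":[-0.01,0,0],"dr":[0,0,0]},{"travel":[-0.01,0,0],"dr":[0,0,0]}]' -1
python3 -c "from h import *;fixpose()"
```

```text
time_s: 5.25
eef_pos: [0.4754, 0.0935, 0.0626]
eef_rot: [0.0, 0.681, 0.732, 0.0]
wrist_force: [-0.6, 0.4, 0.2]
opening: -0.002
t 5.25 fix tcp mm [  1.2 191.6  62.6]
tilt rotvec err deg [ 0.03 -0.01  0.08]
force fix [-0.61  0.48  0.18]
```

```bash
python3 -m handwheel '[{"travel":[-0.01,0,0],"dr":[0,0,0]},{"travel":[-0.01,0,0],"dr":[0,0,0]},{"travel":[-0.01,0,0],"dr":[0,0,0]},{"travel":[-0.01,0,0],"dr":[0,0,0]}]' -1
python3 -c "from h import *;fixpose()"
```

```text
time_s: 5.58
eef_pos: [0.4756, 0.0865, 0.0622]
eef_rot: [-0.0, 0.681, 0.732, -0.0]
wrist_force: [0.4, 0.1, 0.7]
opening: 0.0
t 5.58 fix tcp mm [  0.9 184.6  62.2]
tilt rotvec err deg [-0.02 -0.01  0.05]
force fix [0.38 0.1  0.74]
```

```bash
python3 -m handwheel '[{"travel":[-0.01,0,0],"dr":[0,0,0]},{"travel":[-0.01,0,0],"dr":[0,0,0]},{"travel":[-0.01,0,0],"dr":[0,0,0]},{"travel":[-0.01,0,0],"dr":[0,0,0]}]' -1
python3 -c "from h import *;fixpose()"
```

```text
time_s: 5.92
eef_pos: [0.476, 0.0797, 0.0621]
eef_rot: [-0.0, 0.681, 0.732, -0.0]
wrist_force: [0.4, -1.0, -0.0]
opening: -0.001
t 5.92 fix tcp mm [  0.8 177.8  62.1]
tilt rotvec err deg [-0.03 -0.01  0.04]
force fix [ 0.32 -0.98 -0.04]
```

```bash
python3 - <<'E'
from h import *
im,c=grab("wrist","w3");s,cs=grab("scene","s3");t,ct=grab("top","t3")
p,_=pose();print(proj(cs,p),proj(ct,p),proj(c,p))
a=cv2.resize(im[180:330,210:350],None,fx=2.8,fy=2.8,interpolation=2)[:400];b=cv2.resize(s[135:235,200:300],None,fx=4,fy=4,interpolation=2)
d=cv2.resize(t[225:300,240:310],None,fx=2.66,fy=2.66,interpolation=2)
H=np.zeros((400,800,3),np.uint8);H[:,:392]=a[:400,:392];H[:,400:800]=b;cv2.imwrite("pics/m3.png",np.vstack([H,np.hstack([d,cv2.resize(cv2.imread('pics/top0.png')[225:300,240:310],None,fx=2.66,fy=2.66,interpolation=2),np.zeros((200,800-2*d.shape[1],3),np.uint8)])]))
E
```

```text
[263.01733355 160.37453596] [255.39270408 265.20721572] [279.09777658 247.94995398]
```

View pics/m3.png

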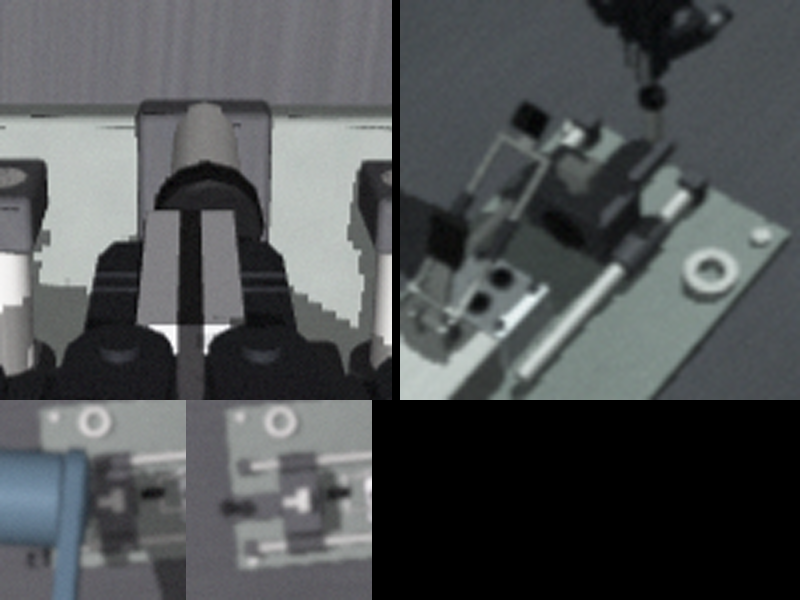

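The cap now shows on the +y side of the fingertips and has not moved in the scene view. So the fingers passed over it, and the 8.7 N earlier was the tips on the cap top. The real tips sit about 30 mm higher than the TCP reading, so I'll back off and go lower.

```bash
python3 -m handwheel '[{"travel":[0.2,0.02,0],"dr":[0,0,0]},{"travel":[0.15,0,0],"dr":[0,0,0]},{"travel":[0,0,0],"dr":[0,0,0]},{"travel":[0,0,0.1],"dr":[0,0,0]},{"travel":[0,0,0.1],"dr":[0,0,0]},{"travel":[0,0,0],"dr":[0,0,0]}]' -1
python3 - <<'E'
from h import *
fixpose();im,c=grab("wrist","w4");s,cs=grab("scene","s4");p,_=pose()
print(proj(cs,p),proj(c,p))
a=cv2.resize(im[130:330,180:380],None,fx=2,fy=2,interpolation=2);b=cv2.resize(s[110:210,220:320],None,fx=4,fy=4,interpolation=2)
cv2.imwrite("pics/m4.png",np.hstack([a,b]))
E
```

```text
time_s: 6.57
eef_pos: [0.4773, 0.1336, 0.0328]
eef_rot: [0.001, 0.681, 0.732, 0.001]
wrist_force: [-0.3, -0.3, -0.7]
opening: 0.002
t 6.57 fix tcp mm [  6.  231.5  32.8]
tilt rotvec err deg [ 0.22  0.03 -0.  ]
force fix [-0.36 -0.3  -0.69]
[276.00768004 155.84756348] [281.6843571 249.7918721]
```

View pics/m4.png

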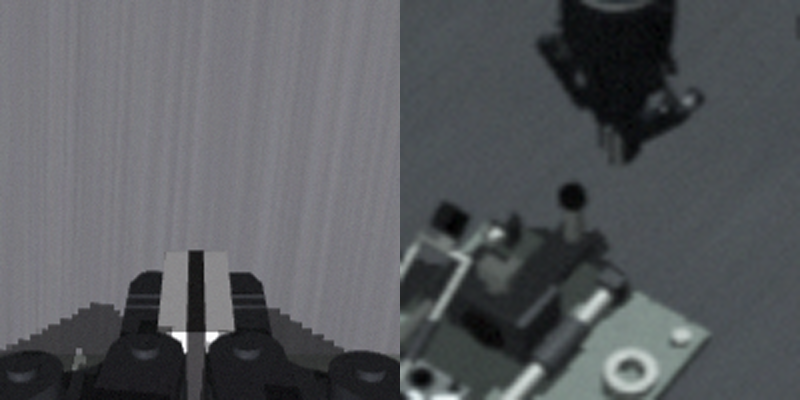

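```bash
python3 -m handwheel '[{"travel":[-0.08,-0.02,0],"dr":[0,0,0]},{"travel":[-0.06,0,0],"dr":[0,0,0]},{"travel":[0,0,0],"dr":[0,0,0]},{"travel":[-0.01,0,0],"dr":[0,0,0]},{"travel":[-0.01,0,0],"dr":[0,0,0]}]' -1
python3 -c "from h import *;fixpose()"
```

```text
time_s: 7.08
eef_pos: [0.4803, 0.1075, 0.0383]
eef_rot: [0.004, 0.682, 0.731, 0.004]
wrist_force: [0.1, 0.8, -0.0]
opening: 0.002
t 7.08 fix tcp mm [  7.  205.2  38.3]
tilt rotvec err deg [ 0.64  0.05 -0.11]
force fix [ 0.12  0.76 -0.04]
```

```bash
python3 -m handwheel '[{"travel":[-0.01,0,0],"dr":[0,0,0]},{"travel":[-0.01,0,0],"dr":[0,0,0]},{"travel":[-0.01,0,0],"dr":[0,0,0]},{"travel":[-0.01,0,0],"dr":[0,0,0]}]' -1
python3 -c "from h import *;fixpose()"
```

```text
time_s: 7.42
eef_pos: [0.4815, 0.1013, 0.0391]
eef_rot: [0.005, 0.682, 0.731, 0.004]
wrist_force: [-0.4, -0.4, 0.0]
opening: -0.002
t 7.42 fix tcp mm [  7.8 198.9  39.1]
tilt rotvec err deg [ 0.74  0.04 -0.11]
force fix [-0.39 -0.34  0.02]
```

```bash
python3 -m handwheel '[{"travel":[0,-0.03,0.035],"dr":[0.025,0,0]},{"travel":[0,0,0],"dr":[0,0,0]},{"travel":[-0.01,0,0],"dr":[0,0,0]},{"travel":[-0.01,0,0],"dr":[0,0,0]}]' -1
python3 -c "from h import *;fixpose()"
```

```text
time_s: 7.75
eef_pos: [0.4767, 0.0985, 0.0331]
eef_rot: [-0.001, 0.682, 0.731, -0.001]
wrist_force: [0.1, 4.6, 2.1]
opening: -0.004
t 7.75 fix tcp mm [  2.8 196.5  33.1]
tilt rotvec err deg [-0.11 -0.03 -0.1 ]
force fix [0.44 4.6  2.08]
```

```bash
python3 -m handwheel '[{"travel":[-0.01,0,0],"dr":[0,0,0]},{"travel":[-0.01,0,0],"dr":[0,0,0]},{"travel":[-0.01,0,0],"dr":[0,0,0]},{"travel":[-0.01,0,0],"dr":[0,0,0]}]' -1
python3 -c "from h import *;fixpose()"
```

```text
time_s: 8.08
eef_pos: [0.477, 0.0939, 0.0332]
eef_rot: [-0.002, 0.682, 0.731, 0.001]
wrist_force: [-0.2, 4.8, 0.3]
opening: -0.001
t 8.08 fix tcp mm [  2.8 191.9  33.2]
tilt rotvec err deg [-0.1  -0.2  -0.09]
force fix [0.1  4.76 0.28]
```

```bash
python3 -m handwheel '[{"travel":[-0.015,0,0],"dr":[0,0,0]},{"travel":[-0.015,0,0],"dr":[0,0,0]},{"travel":[-0.015,0,0],"dr":[0,0,0]},{"travel":[-0.015,0,0],"dr":[0,0,0]},{"travel":[-0.015,0,0],"dr":[0,0,0]},{"travel":[-0.015,0,0],"dr":[0,0,0]},{"travel":[-0.015,0,0],"dr":[0,0,0]},{"travel":[-0.01,0,0],"dr":[0,0,0]}]' -1
python3 -c "from h import *;fixpose()"
```

```text
time_s: 8.75
eef_pos: [0.4783, 0.0751, 0.0333]
eef_rot: [-0.002, 0.682, 0.731, 0.001]
wrist_force: [-0.2, 5.0, 0.1]
opening: -0.003
t 8.75 fix tcp mm [  2.8 173.   33.3]
tilt rotvec err deg [-0.09 -0.23 -0.1 ]
force fix [0.16 4.97 0.14]
```

```bash
python3 -m handwheel '[{"travel":[-0.01,0,0],"dr":[0,0,0]},{"travel":[-0.01,0,0],"dr":[0,0,0]},{"travel":[-0.008,0,0],"dr":[0,0,0]},{"travel":[-0.008,0,0],"dr":[0,0,0]}]' -1
python3 -c "from h import *;fixpose()"
```

```text
time_s: 9.08
eef_pos: [0.4787, 0.0689, 0.0332]
eef_rot: [-0.002, 0.682, 0.731, 0.001]
wrist_force: [0.1, 4.8, 0.6]
opening: -0.0
t 9.08 fix tcp mm [  2.7 166.8  33.2]
tilt rotvec err deg [-0.09 -0.23 -0.12]
force fix [0.41 4.74 0.64]
```

```bash
cat > g.py <<'E'
import sys
from h import *
o,R,_=fixinit();F=R.T@ctrl.get_obs()["wrist_force"];p,_=pose();print("y %.2f F %.1f %.1f %.1f"%((R.T@(p-o))[1]*1e3,*F));sys.exit(F[1]>float(sys.argv[1]))
E
g="python3 g.py 6.6"
python3 -m handwheel '[{"travel":[-0.005,0,0],"dr":[0,0,0]},{"travel":[-0.005,0,0],"dr":[0,0,0]}]' -1 >/dev/null && $g &&
python3 -m handwheel '[{"travel":[-0.005,0,0],"dr":[0,0,0]},{"travel":[-0.005,0,0],"dr":[0,0,0]}]' -1 >/dev/null && $g &&
python3 -m handwheel '[{"travel":[-0.005,0,0],"dr":[0,0,0]},{"travel":[-0.005,0,0],"dr":[0,0,0]}]' -1 >/dev/null && $g &&
python3 -m handwheel '[{"travel":[-0.005,0,0],"dr":[0,0,0]},{"travel":[-0.005,0,0],"dr":[0,0,0]}]' -1 >/dev/null && $g &&
python3 -m handwheel '[{"travel":[-0.005,0,0],"dr":[0,0,0]},{"travel":[-0.005,0,0],"dr":[0,0,0]}]' -1 >/dev/null && $g
```

```text
y 165.05 F 0.4 4.3 0.5False
```

```bash
sed -i 's/sys.exit(F\[1\]>float(sys.argv\[1\]))/sys.exit(int(F[1]>float(sys.argv[1])))/' g.py
g="python3 g.py 6.4"
python3 -m handwheel '[{"travel":[-0.005,0,0],"dr":[0,0,0]},{"travel":[-0.005,0,0],"dr":[0,0,0]}]' -1 >/dev/null && $g &&
python3 -m handwheel '[{"travel":[-0.005,0,0],"dr":[0,0,0]},{"travel":[-0.005,0,0],"dr":[0,0,0]}]' -1 >/dev/null && $g &&
python3 -m handwheel '[{"travel":[-0.004,0,0],"dr":[0,0,0]},{"travel":[-0.004,0,0],"dr":[0,0,0]}]' -1 >/dev/null && $g &&
python3 -m handwheel '[{"travel":[-0.004,0,0],"dr":[0,0,0]}]' -1 >/dev/null && $g &&
python3 -m handwheel '[{"travel":[-0.004,0,0],"dr":[0,0,0]}]' -1 >/dev/null && $g &&
python3 -m handwheel '[{"travel":[-0.004,0,0],"dr":[0,0,0]}]' -1 >/dev/null && $g &&
python3 -m handwheel '[{"travel":[-0.004,0,0],"dr":[0,0,0]}]' -1 >/dev/null && $g &&
python3 -m handwheel '[{"travel":[-0.004,0,0],"dr":[0,0,0]}]' -1 >/dev/null && $g &&
python3 -m handwheel '[{"travel":[-0.004,0,0],"dr":[0,0,0]}]' -1 >/dev/null && $g &&
python3 -m handwheel '[{"travel":[-0.004,0,0],"dr":[0,0,0]}]' -1 >/dev/null && $g &&
python3 -m handwheel '[{"travel":[-0.004,0,0],"dr":[0,0,0]}]' -1 >/dev/null && $g &&
python3 -m handwheel '[{"travel":[-0.004,0,0],"dr":[0,0,0]}]' -1 >/dev/null && $g &&
python3 -m handwheel '[{"travel":[-0.004,0,0],"dr":[0,0,0]}]' -1 >/dev/null && $g &&
python3 -m handwheel '[{"travel":[-0.004,0,0],"dr":[0,0,0]}]' -1 >/dev/null && $g
```

```text
y 163.44 F 0.2 3.6 1.5
y 161.87 F 0.7 4.2 1.9
y 160.51 F 0.9 3.9 0.3
y 159.87 F 0.2 3.9 1.4
y 159.22 F 0.2 3.8 1.6
y 158.59 F 0.2 3.9 1.6
y 157.89 F 0.1 4.3 1.8
y 157.24 F 0.8 3.6 0.4
y 156.58 F 1.0 4.8 1.0
y 155.92 F 0.6 3.7 0.8
y 155.25 F 0.3 3.6 1.3
y 154.60 F 0.6 4.4 1.2
y 153.92 F -0.0 4.4 1.5
y 153.24 F 0.4 4.1 0.9
```

```bash
g="python3 g.py 6.4"
python3 -m handwheel '[{"travel":[-0.004,0,0],"dr":[0,0,0]}]' -1 >/dev/null && $g &&
python3 -m handwheel '[{"travel":[-0.004,0,0],"dr":[0,0,0]}]' -1 >/dev/null && $g &&
python3 -m handwheel '[{"travel":[-0.004,0,0],"dr":[0,0,0]}]' -1 >/dev/null && $g &&
python3 -m handwheel '[{"travel":[-0.004,0,0],"dr":[0,0,0]}]' -1 >/dev/null && $g &&
python3 -m handwheel '[{"travel":[-0.004,0,0],"dr":[0,0,0]}]' -1 >/dev/null && $g &&
python3 -m handwheel '[{"travel":[-0.004,0,0],"dr":[0,0,0]}]' -1 >/dev/null && $g &&
python3 -m handwheel '[{"travel":[-0.004,0,0],"dr":[0,0,0]}]' -1 >/dev/null && $g &&
python3 -m handwheel '[{"travel":[-0.004,0,0],"dr":[0,0,0]}]' -1 >/dev/null && $g &&
python3 -m handwheel '[{"travel":[-0.004,0,0],"dr":[0,0,0]}]' -1 >/dev/null && $g &&
python3 -m handwheel '[{"travel":[-0.004,0,0],"dr":[0,0,0]}]' -1 >/dev/null && $g &&
python3 -m handwheel '[{"travel":[-0.004,0,0],"dr":[0,0,0]}]' -1 >/dev/null && $g &&
python3 -m handwheel '[{"travel":[-0.004,0,0],"dr":[0,0,0]}]' -1 >/dev/null && $g &&
python3 -m handwheel '[{"travel":[-0.004,0,0],"dr":[0,0,0]}]' -1 >/dev/null && $g &&
python3 -m handwheel '[{"travel":[-0.004,0,0],"dr":[0,0,0]}]' -1 >/dev/null && $g &&
python3 -m handwheel '[{"travel":[-0.004,0,0],"dr":[0,0,0]}]' -1 >/dev/null && $g &&
python3 -m handwheel '[{"travel":[-0.004,0,0],"dr":[0,0,0]}]' -1 >/dev/null && $g
```

```text
y 152.56 F 1.4 3.7 0.9
y 151.93 F 0.5 3.8 0.8
y 151.24 F 0.2 4.2 0.9
y 150.54 F 0.0 4.5 1.2
y 149.89 F 1.0 4.1 1.8
y 149.23 F 0.8 4.4 0.7
y 148.59 F 0.3 3.4 1.2
y 147.90 F 0.3 4.4 1.1
y 147.43 F 1.8 7.4 2.3
```

```bash
python3 -m handwheel '[{"travel":[-0.002,0,0],"dr":[0,0,0]}]' -1 >/dev/null; python3 g.py 8.5 && python3 -m handwheel '[{"travel":[-0.0015,0,0],"dr":[0,0,0]}]' -1 >/dev/null; python3 g.py 9
```

```text
y 147.47 F 0.5 5.7 1.3
y 147.56 F 0.9 4.9 0.5
```

```bash
python3 -m handwheel '[{"travel":[-0.004,0,0],"dr":[0,0,0]}]' -1 >/dev/null; python3 g.py 8.3 && python3 -m handwheel '[{"travel":[-0.004,0,0],"dr":[0,0,0]}]' -1 >/dev/null; python3 g.py 9
```

```text
y 147.51 F 0.6 8.0 1.6
y 147.52 F 1.3 8.0 1.5
```

The force holds at 8 N with the head stationary at y=147.5, so the seal bears. I'll back off, rise and look at the keeper and tab.

```bash
python3 -m handwheel '[{"travel":[0.03,0,0],"dr":[0,0,0]},{"travel":[0.12,0,0],"dr":[0,0,0]},{"travel":[0,0,-0.22],"dr":[0,0,0]},{"travel":[0,-0.1,-0.22],"dr":[0,0,0]},{"travel":[0,-0.15,-0.22],"dr":[0,0,0]},{"travel":[0,-0.15,-0.22],"dr":[0,0,0]},{"travel":[0,-0.13,-0.22],"dr":[0,0,0]},{"travel":[0,0,0],"dr":[0,0,0]},{"travel":[0,0,0],"dr":[0,0,0]}]' 1
python3 - <<'E'
from h import *
fixpose();im,c=grab("wrist","w5");s,cs=grab("scene","s5");t,ct=grab("top","t5");np.savez("w5",R=c["R"],t=c["t"],K=c["camera_matrix"])
a=im[200:420,300:500];a=cv2.resize(a,(400,440),interpolation=2)
b=cv2.resize(s[145:235,190:290],None,fx=4,fy=4,interpolation=2)[:360]
d=cv2.resize(t[235:290,240:340],None,fx=4,fy=4,interpolation=2)
H=np.zeros((600,800,3),np.uint8);H[:440,:400]=a;H[:360,400:]=b;H[370:590,400:]=d;cv2.imwrite("pics/m5.png",H)
E
```

```text
time_s: 12.5
eef_pos: [0.3947, 0.0613, 0.204]
eef_rot: [-0.001, 0.683, 0.73, -0.004]
wrist_force: [0.4, -0.6, 0.1]
opening: 0.998
t 12.5 fix tcp mm [-81.6 165.3 204. ]
tilt rotvec err deg [-0.44  0.25 -0.23]
force fix [ 0.32 -0.65  0.1 ]
```

View pics/m5.png

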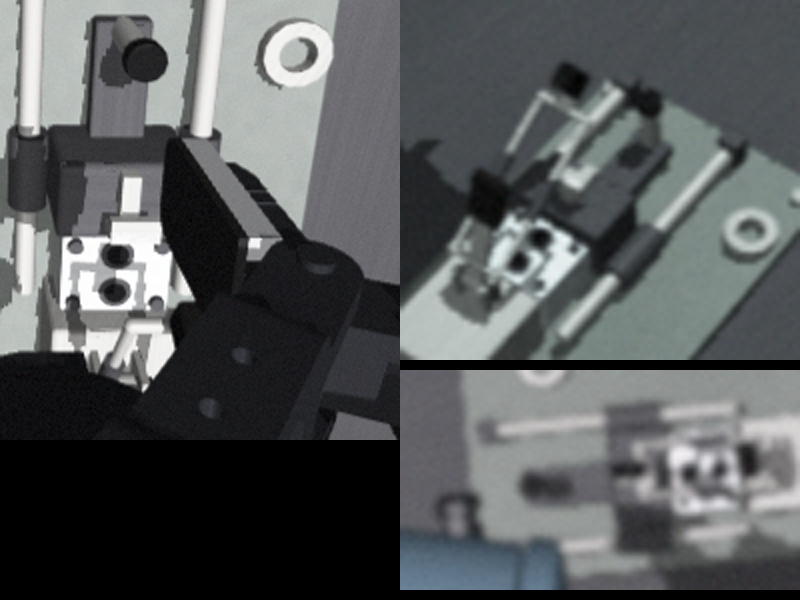

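The wrist view shows the head closed on the block. The rail end is at (365.5,289), the lip edge at row 306 and the cap at (372.5,230). Tab and lever are unmoved in the scene view.

```bash
python3 - <<'E'
from h import *
w=np.load("w5.npz");w=dict(camera_matrix=w["K"],R=w["R"],t=w["t"]);o,R,y=fixinit();ct=viewer.get_calibration("top");cs=viewer.get_calibration("scene")
f=lambda X:(R.T@(X-o)*1000).round(1)
for n,u,v,z in[("cap",145,60,.079),("railL",121,178,.07),("railR",141,178,.07),("lipL",110,213,.084),("lipR",152,213,.084),("block +y L",62,235,.052),("block+y R",167,235,.052),("tailend",120,15,.032)]:
    print(n,f(onz(w,(300+u/2,200+v/2),z)))
T=lambda u,v:((u-400+.5)/4+239.5,(v-370+.5)/4+234.5); S=lambda u,v:((u-400+.5)/4+189.5,(v+.5)/4+144.5)
for n,a,b in[("tab",(629,468),(571,80)),("grip",(748,458),(487,195)),("cap",(532,486),(648,102))]:
    X,e=tri(ct,T(*a),cs,S(*b));print(n,f(X),e*1e3)
print("top cap",f(onz(ct,T(532,486),.079)),"scene cap",f(onz(cs,S(648,102),.074)))
E
```

```text
cap [  2.2 128.9  79. ]
railL [-2.4 63.8 70. ]
railR [ 7.4 63.9 70. ]
lipL [-10.   53.1  84. ]
lipR [10.  53.2 84. ]
block +y L [-27.1  19.2  52. ]
block+y R [28.9 19.3 52. ]
tailend [  0.6 136.   32. ]
tab [  1.9  53.4 168.7] 0.5218624791009573
grip [  1.9 -32.6 143.4] 0.7298236569093886
cap [  0.4 125.7  71.4] 0.7266944510702668
top cap [-1.000e-01  1.252e+02  7.900e+01] scene cap [  2.  124.4  74. ]
```

```bash
python3 - <<'E'
from h import *
im=cv2.cvtColor(cv2.imread("pics/w5.png"),6)
print("col363-367 rows 262..325");print(im[262:326,363:368].mean(1).astype(int))
print("row 312 cols 345-385",im[311:314,345:386].mean(0).astype(int))
print("row 298",im[296:300,345:386].mean(0).astype(int))
print("row 335 (block)",im[334:337,322:392].mean(0).astype(int))
t=cv2.cvtColor(cv2.imread("pics/t5.png"),6);
for r in range(246,270,2): print(r,t[r,285:318])
E
```

```text
col363-367 rows 262..325
[119 117 118 118 119 117  90  59  53  52  53  52  54  52  53  52  52  54
  55  70  91 103 116 125 127 127 160 235 243 242 242 242 242 242 242 242
 242 242 242 241 241 241 241 241 179 142 133 130 138 225 242 243 243 241
 245 248 248 247 248 246 213 170 143 122]
row 312 cols 345-385 [119 119 119 119 119  66  58  66  75  75  93 231 237 238 238 238 238 238
 237 237 237 237 237 236 238 237 237 237 237 237 238 238 238 237 237 163
  40  12  16  15  11]
row 298 [120 120 118 120 120 120 119 120 119 119 118 120 118  70  72  85 227 242
 244 242 241 242 241 241 240 165 122 119 118 118 118 118 119 118 119  63
  17  15  14  13  15]
row 335 (block) [192 162 103  96  91  94  91  92 158 241 253 253 251 190 171 171 172 173
 216 212 211 210 211 199 199 188 175 172 173 174 172 171 169 163 155 152
 198 207 209 211 219 221 223 221 222 220 219 182 174 175 206 252 253 253
 253 253 253 253 253 253 253 253 248 132  87  85 132 168 111  32]
246 [168 170 168 171 168 154 127 101  93  95  97  95  92  94  93  95  95  97
  98 116 145 170 186 184 182 179 177 173 174 166 161 163 158]
248 [190 
[... 819 characters left out ...]
 200]
260 [105 102 105 105 103 100  93  77  54  42  41  46  48  48  46  72 104 122
 114  80  61  68 108 154 154 113  65  49  64 111 155 171 141]
262 [105 102 105 104 104 104  99  90  88 100 115 118 112 119 138 157 175 172
 140  92  64  69 109 161 172 136  88  74  82 105 124 129 124]
264 [100 100 103 101 103  99  98  91  93 107 114 118 120 134 165 186 185 170
 141 109  96 102 122 160 180 172 154 137 116 102  98  99  99]
266 [ 99 102  99 100 100 100  98  94  93  98 104 105 105 113 136 155 159 147
 145 142 137 138 144 164 178 172 174 176 168 143 117 107 112]
268 [119 123 121 124 120 124 120 108  94  83  82  86  83  87  91  96 100  98
  97 102 100 101 120 161 183 172 174 206 225 220 201 192 195]
```

```bash
python3 -m handwheel '[{"travel":[0,0,0],"dr":[-0.015,0.23,-0.008]},{"travel":[0,0,0],"dr":[0,0.23,0]},{"travel":[0,0,0],"dr":[0,0.23,0]},{"travel":[-0.187,0.14,-0.045],"dr":[0,0,0]},{"travel":[-0.187,0.14,-0.045],"dr":[0,0,0]},{"travel":[-0.187,0.14,-0.045],"dr":[0,0,0]},{"travel":[-0.187,0.14,-0.045],"dr":[0,0,0]},{"travel":[0,0,0],"dr":[0,0,0]},{"travel":[0,0,0],"dr":[0,0,0]}]' 1
cat >> h.py <<'E'
def togo(T,phi):
    "print tool-frame fractions to reach fixture target T(mm) with tilt phi deg about tool y"
    p,Rt=pose();o,R,_=fixinit();d=Rt.T@(R@(np.array(T)/1000)+o-p)
    G=np.array([[0,1,0],[1,0,0],[0,0,-1.]])@Rn.from_euler("y",phi,degrees=True).as_matrix()
    e=Rn.from_matrix((R.T@Rt).T@G).as_rotvec(degrees=True)
    print("travel total",(d/.15).round(3),"dr total",(e/30).round(3))
E
python3 - <<'E'
from h import *
fixpose();togo((2,51.5,183),21)
c=viewer.get_calibration("wrist");p,Rt=pose();print(Rt.T@(-c["R"].T@c["t"]-p))
E
```

```text
time_s: 13.4
eef_pos: [0.4859, -0.0454, 0.1669]
eef_rot: [-0.151, 0.668, 0.718, 0.122]
wrist_force: [-0.6, 0.6, 0.2]
opening: 1.001
t 13.4 fix tcp mm [  1.7  52.3 166.9]
tilt rotvec err deg [ -1.57 -22.41   0.11]
force fix [-0.53  0.69  0.2 ]
travel total [ 0.036 -0.001 -0.101] dr total [-0.052 -0.047 -0.006]
[ 0.07378849 -0.00063961 -0.17336736]
```

```bash
python3 -m handwheel '[{"travel":[0,0,0],"dr":[-0.05,0,0]},{"travel":[0.02,0,0.12],"dr":[0,0,0]},{"travel":[0,0,0],"dr":[0,0,0]}]' 1
python3 - <<'E'
from h import *
fixpose();togo((2,72,127),21)
im,c=grab("wrist","w6");s,cs=grab("scene","s6");np.savez("w6",R=c["R"],t=c["t"],K=c["camera_matrix"])
H=np.zeros((600,800,3),np.uint8);H[:420,:560]=im;H[:,560:]=cv2.resize(s[125:225,195:235],(240,600),interpolation=2);cv2.imwrite("pics/m6.png",H)
E
```

```text
time_s: 13.65
eef_pos: [0.4828, -0.0341, 0.1471]
eef_rot: [-0.145, 0.67, 0.716, 0.132]
wrist_force: [0.1, 0.7, -1.4]
opening: 1.0
t 13.65 fix tcp mm [ -0.5  63.8 147.1]
tilt rotvec err deg [ -0.29 -22.66  -0.33]
force fix [ 0.1   0.66 -1.44]
travel total [-0.001  0.017  0.145] dr total [-0.007 -0.055 -0.013]
```

View pics/m6.png

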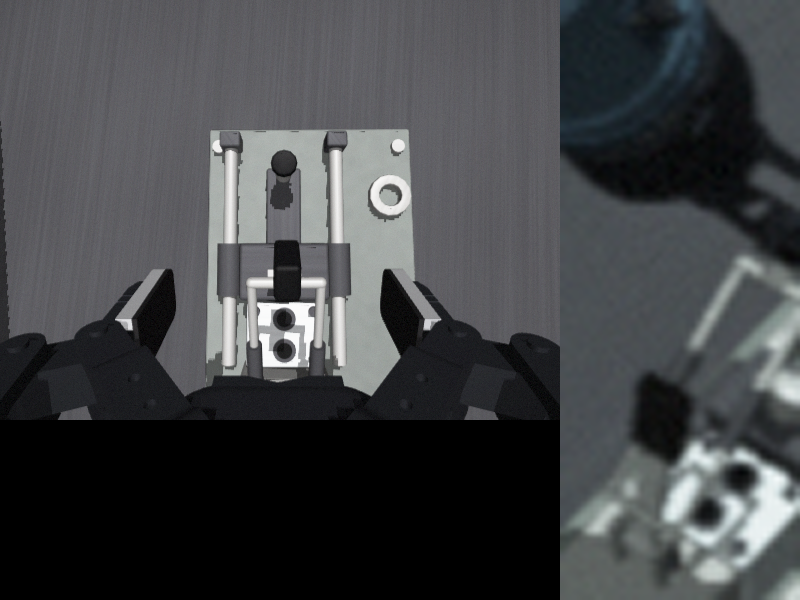

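The wrist view shows the tab at (287,240–300), the bar at row 283 and the pads at columns 175 and 383 (midpoint 279). I need about +4 mm in tool y, +2 in x and +22 forward, then close.

```bash
python3 -m handwheel '[{"travel":[0.013,0.028,0],"dr":[0,0,0]},{"travel":[0,0,0.075],"dr":[0,0,0]},{"travel":[0,0,0.07],"dr":[0,0,0]},{"travel":[0,0,0],"dr":[0,0,0]}]' 1
python3 - <<'E'
from h import *
fixpose();im,c=grab("wrist","w7")
g=cv2.cvtColor(im,6);print("row bar cols",g[288:291,230:345:2].mean(0).astype(int));
E
```

```text
time_s: 14.08
eef_pos: [0.49, -0.0249, 0.1325]
eef_rot: [-0.139, 0.67, 0.717, 0.133]
wrist_force: [0.0, 0.5, -0.6]
opening: 0.998
t 14.08 fix tcp mm [  7.3  72.5 132.5]
tilt rotvec err deg [  0.29 -22.25  -0.15]
force fix [ 0.07  0.52 -0.56]
row bar cols [108 108 106 106 107 107 107 107 106 106 107 107  40  12  18  20  19  15
  17  17  19  17  20  18  15  20  17 120 238 238 158 106 105 108 105 106
 106 104 107 107 106 104 106 107  89  54  73  85  92  99 102 102  97  95
  87  74  57 162]
```

```bash
python3 -m handwheel '[{"travel":[0,-0.026,0],"dr":[0,0,0]},{"travel":[0,0,0],"dr":[0,0,0]},{"travel":[0,0,0.035],"dr":[0,0,0]},{"travel":[0,0,0],"dr":[0,0,0]}]' 1
python3 - <<'E'
from h import *
fixpose();im,c=grab("wrist","w8")
g=cv2.cvtColor(im,6)
for r in(250,265,280,295,305): print(r,g[r-1:r+2,236:326:2].mean(0).astype(int))
print("pads row",[ (r,np.where(g[r,100:460]<40)[0][[0,-1]]+100) for r in (280,)])
E
```

```text
time_s: 14.47
eef_pos: [0.486, -0.0234, 0.1282]
eef_rot: [-0.139, 0.669, 0.717, 0.133]
wrist_force: [0.2, -0.5, -0.1]
opening: 1.001
t 14.47 fix tcp mm [  3.4  74.2 128.2]
tilt rotvec err deg [  0.33 -22.2   -0.11]
force fix [ 0.21 -0.48 -0.14]
250 [174 172 170 171 173 171 172 172 172 173 174 174  86 109 110 109 102 106
 106 107 113 113 110 107 113 113 111 105 110  98 132 171 173 171 173 173
 170 173 175 173 173 171 172 170 140]
265 [110 107 108 109 108 109 109 108 107 110 109 109 108 108 109  83  33  25
  48  48  47  48  46  48  31  28  27  33  98 109 109 108 109 110 107 109
 108 109 106 105 110 110 107 108  78]
280 [111 109 109 111 110 110 111 112 109 112 111 111 112 110  73  16  14  15
  17  19  21  19  19  19  20  20  19  18  15  95 112 110 110 110 110 110
 111 111 112 111 111 110 108 110  89]
295 [109 109 110 108 109 110 108 109 110 109 111 109 233 237  56  19  20  20
  17  20  18  18  18  18  20  20  20  17  17  18 195 110 108 109 108 109
 108 109 108 108 108 108 109 109  94]
305 [136 167 174 174 175 174 175 174 174 176 174 174 177 178  28  21  27  29
  29  27  30  28  27  29  28  28  28  28  23  18 172 175 170 176 176 175
 176 175 176 176 175 176 163 122  91]
pads row [(280, array([159, 397]))]
```

Centred (tab mid 279.5, pads mid 278), so I'll close.

```bash
python3 -m handwheel '[{"travel":[0,0,0],"dr":[0,0,0]},{"travel":[0,0,0],"dr":[0,0,0]},{"travel":[0,0,0],"dr":[0,0,0]},{"travel":[0,0,0],"dr":[0,0,0]},{"travel":[0,0,0],"dr":[0,0,0]},{"travel":[0,0,0],"dr":[0,0,0]},{"travel":[0,0,0],"dr":[0,0,0]},{"travel":[0,0,0],"dr":[0,0,0]}]' -1
python3 - <<'E'
from h import *
fixpose();im,c=grab("wrist","w9");s,cs=grab("scene","s9")
g=cv2.cvtColor(im,6)
for r in(250,258,266,280,300): print(r,g[r-1:r+2,236:326:2].mean(0).astype(int))
E
```

```text
time_s: 15.18
eef_pos: [0.4867, -0.0242, 0.1291]
eef_rot: [-0.138, 0.67, 0.717, 0.133]
wrist_force: [-0.0, 0.7, 0.2]
opening: 0.128
t 15.18 fix tcp mm [  4.   73.4 129.1]
tilt rotvec err deg [  0.38 -22.16  -0.12]
force fix [0.03 0.71 0.15]
250 [185 183 184 184 183 185 185 184 186 187 187  80 115 116 120 114 119 115
 112 117 122 118 116 118 123 121 117 118 118  88 179 183 184 185 185 184
 186 183 182 184 184 183 183 182  89]
258 [111 112 110 112 110 110 110 158 160 158 159 161 161  30  26  91 110 124
 131 131 130 132 132 131 112 112 109  46  25  69 160 161 160 158 160 137
 108  93 109 108 108 109 110  95  59]
266 [103  61  61  61  60  63 153 157 160 160 161 162  92  27  23  18  19  17
  20  20  20  19  21  21  19  19  19  10  27  25 154 161 161 159 159 160
  81  62  62  60  61  79 114  99  53]
280 [ 35  33  36  35  19 156 160 159 160 160 160 153  28  27  12  17  18  20
  21  19  19  23  21  19  20  22  22  10  17  23  26 158 159 160 161 162
 161 117  31  35  32  33  32  35  34]
300 [ 31  32  34  34  32  31  31  33  88 218 231  66  54  18  22  33  42  42
  43  42  42  44  42  44  40  43  42  12  14  51  53 120 227 161  49  34
  31  33  34  35  31  33  33  33  32]
```

```bash
cat >> h.py <<'E'
def bail(P=(-52.7,96.4),b=(-17.8,-29.6)):
    p,Rt=pose();o,R,_=fixinit();B=(R.T@(p+Rt@np.array([b[0],0,b[1]])/1000-o))if 0 else R.T@(p+Rt@(np.array([b[0],0,b[1]])/1000)-o)
    v=B[1:]*1e3-np.array(P);z=(R.T@Rt)[:,2]
    print("bar",(B*1e3).round(1),"dist",np.hypot(*v).round(1),"pitch",np.degrees(np.arctan2(v[1],v[0])).round(1),"tooltilt",np.degrees(np.arctan2(z[1],-z[2])).round(1),"F",(R.T@ctrl.get_obs()["wrist_force"]).round(1),"open",round(ctrl.get_obs()["opening"],3),"t",round(ctrl.get_obs()["time_s"],2))
    print("tcp",(R.T@(p-o)*1e3).round(1))
E
python3 -c "from h import *;bail()"
python3 -m handwheel '[{"travel":[-0.0087,0,0.0523],"dr":[0,-0.1167,0]},{"travel":[-0.0087,0,0.0523],"dr":[0,-0.1167,0]},{"travel":[-0.0087,0,0.0523],"dr":[0,-0.1167,0]}]' -1 >/dev/null;python3 -c "from h import *;bail()"
```

```text
bar [  3.9  45.7 149.8] dist 112.0 pitch 28.5 tooltilt 22.2 F [-1.1  0.1  0.9] open 0.127 t 15.28
tcp [  4.1  73.3 129.1]
bar [  4.2  52.7 131.3] dist 111.0 pitch 18.3 tooltilt 11.6 F [-0.7  0.3 -0.6] open 0.13 t 15.53
tcp [  4.6  76.1 105.9]
```

```bash
python3 -m handwheel '[{"travel":[-0.0075,-0.003,0.0523],"dr":[0,-0.1167,0]},{"travel":[-0.0075,-0.003,0.0523],"dr":[0,-0.1167,0]},{"travel":[-0.0075,0,0.0523],"dr":[0,-0.1167,0]},{"travel":[-0.0075,0,0.0523],"dr":[0,-0.1167,0]}]' -1 >/dev/null;python3 -c "from h import *;bail()"
python3 -m handwheel '[{"travel":[-0.0075,0,0.0523],"dr":[0,-0.1167,0]},{"travel":[-0.0075,0,0.0523],"dr":[0,-0.1167,0]},{"travel":[0,0,0],"dr":[0,0,0]}]' -1 >/dev/null;python3 - <<'E'
from h import *
bail();s,cs=grab("scene","s10");im,c=grab("wrist","w10")
p,Rt=pose();o,R,_=fixinit();
# predicted pixels of bar, lip end, rail end
for n,X in [("bar",(4,57,86)),("keeper",(2,44,73))]: print(n,proj(c,R@(np.array(X)/1e3)+o),proj(cs,R@(np.array(X)/1e3)+o))
E
```

```text
bar [  4.1  58.7 104.1] dist 111.7 pitch 4.0 tooltilt -3.1 F [ 0.3 -1.3 -2.9] open 0.126 t 15.87
tcp [ 4.5 74.9 73.6]
bar [ 3.3 60.8 88.3] dist 113.8 pitch -4.1 tooltilt -10.5 F [ 2.2 -4.2 -0.3] open 0.128 t 16.12
tcp [ 3.6 72.9 55.9]
bar [279.51467977 309.55427791] [236.59227003 183.94879162]
keeper [275.42572612 310.78010186] [233.34493916 189.74711956]
```

```bash
python3 -m handwheel '[{"travel":[-0.0103,-0.003,0.021],"dr":[0,-0.05,0]},{"travel":[-0.0103,-0.003,0.021],"dr":[0,-0.05,0]}]' -1 >/dev/null;python3 -c "from h import *;bail()"
python3 -m handwheel '[{"travel":[-0.0103,0,0.015],"dr":[0,-0.05,0]},{"travel":[0,0,0],"dr":[0,0,0]}]' -1 >/dev/null;python3 -c "from h import *;bail()"
```

```text
bar [ 3.7 58.9 85.2] dist 112.1 pitch -5.7 tooltilt -12.9 F [ 2.2  5.5 -3.7] open 0.123 t 16.38
tcp [ 4.1 69.6 52.4]
bar [ 3.7 58.3 83.3] dist 111.8 pitch -6.7 tooltilt -14.1 F [ 2.4 -2.2 -3.5] open 0.13 t 16.55
tcp [ 4.1 68.4 50.2]
```

```bash
python3 -m handwheel '[{"travel":[-0.006,-0.003,0.024],"dr":[0,-0.045,0]},{"travel":[-0.006,-0.003,0.024],"dr":[0,-0.045,0]}]' -1 >/dev/null;python3 -c "from h import *;bail()"
python3 -m handwheel '[{"travel":[-0.005,-0.003,0.022],"dr":[0,-0.045,0]}]' -1 >/dev/null;python3 -c "from h import *;bail()"
python3 -m handwheel '[{"travel":[-0.005,0,0.022],"dr":[0,-0.045,0]}]' -1 >/dev/null;python3 -c "from h import *;bail()"
```

```text
bar [ 3.9 56.4 78.1] dist 110.6 pitch -9.5 tooltilt -16.5 F [ 1.5  5.4 -1.8] open 0.12 t 16.72
tcp [ 4.5 65.1 44.7]
bar [ 4.1 55.6 75.7] dist 110.2 pitch -10.8 tooltilt -17.7 F [ 2.   4.6 -2. ] open 0.124 t 16.8
tcp [ 4.7 63.5 42.1]
bar [ 4.5 54.8 73.3] dist 109.9 pitch -12.1 tooltilt -18.9 F [ 1.2  3.2 -2.4] open 0.124 t 16.88
tcp [ 5.1 62.  39.5]
```

```bash
python3 -m handwheel '[{"travel":[-0.002,-0.008,0.013],"dr":[0,-0.02,0]}]' -1 >/dev/null;python3 -c "from h import *;bail()"
python3 -m handwheel '[{"travel":[-0.002,-0.008,0.013],"dr":[0,-0.02,0]}]' -1 >/dev/null;python3 -c "from h import *;bail()"
```

```text
bar [ 3.8 54.3 71.8] dist 109.8 pitch -12.9 tooltilt -19.4 F [3.3 4.5 1. ] open 0.127 t 16.97
tcp [ 4.5 61.3 38. ]
bar [ 4.  54.1 71.4] dist 109.7 pitch -13.2 tooltilt -19.9 F [-2.7 13.1 17.5] open 0.128 t 17.05
tcp [ 4.8 60.8 37.5]
```

```bash
python3 -m handwheel '[{"travel":[0.003,0,-0.006],"dr":[0,0,0]}]' -1 >/dev/null;python3 - <<'E'
from h import *
bail();s,cs=grab("scene","s11");im,c=grab("wrist","w11")
g=cv2.cvtColor(im,6)
print(ctrl.get_obs()["torque"].round(2))
H=np.zeros((600,800,3),np.uint8);H[:420,:560]=im;H[:,560:]=cv2.resize(s[150:210,205:245],(240,360))[:360].repeat(1,0)[:1] if 0 else 0
H[:360,560:]=cv2.resize(s[150:210,205:245],(240,360),interpolation=2);cv2.imwrite("pics/m11.png",H)
E
```

```text
bar [ 4.5 54.5 72.7] dist 109.8 pitch -12.4 tooltilt -19.9 F [-0.  -5.1 -4.5] open 0.127 t 17.13
tcp [ 5.2 61.1 38.9]
[0.75 0.17 0.45]
```

```bash
for i in 1; do python3 -m handwheel '[{"travel":[-0.009,-0.003,0.004],"dr":[0,0,0]},{"travel":[-0.009,-0.003,0.003],"dr":[0,0,0]}]' -1 >/dev/null;python3 -c "from h import *;bail()"; python3 g.py 9 &&
python3 -m handwheel '[{"travel":[-0.009,-0.003,0.003],"dr":[0,0,0]},{"travel":[-0.009,0,0.003],"dr":[0,0,0]}]' -1 >/dev/null;python3 -c "from h import *;bail()"; done
```

```text
bar [ 3.9 52.  72.4] dist 107.4 pitch -12.9 tooltilt -19.6 F [ 3.5  5.4 -2.5] open 0.126 t 17.4
tcp [ 4.7 58.8 38.5]
y 58.84 F 3.5 5.4 -2.5
bar [ 4.2 49.8 72.4] dist 105.2 pitch -13.2 tooltilt -19.4 F [ 2.   5.3 -2.5] open 0.128 t 17.57
tcp [ 5.  56.7 38.6]
```

```bash
python3 -m handwheel '[{"travel":[-0.009,-0.003,0.003],"dr":[0,0,0]},{"travel":[-0.009,-0.003,0.003],"dr":[0,0,0]}]' -1 >/dev/null;python3 -c "from h import *;bail()"; python3 g.py 8 &&
python3 -m handwheel '[{"travel":[-0.007,0,0.003],"dr":[0,0,0]}]' -1 >/dev/null;python3 g.py 8 && python3 -m handwheel '[{"travel":[-0.007,0,0.003],"dr":[0,0,0]}]' -1 >/dev/null;python3 -c "from h import *;bail()"; python3 g.py 8 && python3 -m handwheel '[{"travel":[-0.007,0,0.003],"dr":[0,0,0]}]' -1 >/dev/null;python3 -c "from h import *;bail()"
```

```text
bar [ 3.9 47.6 72.3] dist 103.2 pitch -13.5 tooltilt -19.2 F [ 2.7  5.9 -2.2] open 0.123 t 17.73
tcp [ 4.8 54.7 38.6]
y 54.75 F 2.7 5.9 -2.2
y 54.04 F 1.4 5.5 -3.3
bar [ 4.2 46.2 72. ] dist 101.8 pitch -13.9 tooltilt -18.9 F [ 3.   6.1 -0.6] open 0.126 t 17.9
tcp [ 5.2 53.4 38.2]
y 53.40 F 3.0 6.1 -0.6
bar [ 4.3 45.5 71.9] dist 101.2 pitch -14.0 tooltilt -18.8 F [ 1.5  6.6 -0.2] open 0.127 t 17.98
tcp [ 5.3 52.8 38.2]
```

```bash
G="python3 g.py 8.6"; B='from h import *;bail()'
python3 -m handwheel '[{"travel":[-0.006,-0.004,0.001],"dr":[0,0,0]}]' -1 >/dev/null;python3 -c "$B"; $G &&
python3 -m handwheel '[{"travel":[-0.006,-0.004,0.001],"dr":[0,0,0]}]' -1 >/dev/null;python3 -c "$B"; $G &&
python3 -m handwheel '[{"travel":[-0.006,0,0.001],"dr":[0,0,0]}]' -1 >/dev/null;python3 -c "$B"; $G &&
python3 -m handwheel '[{"travel":[-0.006,0,0.001],"dr":[0,0,0]}]' -1 >/dev/null;python3 -c "$B"
```

```text
bar [ 4.  45.1 72. ] dist 100.8 pitch -14.0 tooltilt -18.7 F [ 3.6  6.3 -2.6] open 0.124 t 18.07
tcp [ 5.1 52.5 38.3]
y 52.47 F 3.6 6.3 -2.6
bar [ 3.9 44.7 72.2] dist 100.3 pitch -14.0 tooltilt -18.5 F [ 3.9  6.2 -3.3] open 0.127 t 18.15
tcp [ 4.9 52.1 38.5]
y 52.14 F 3.9 6.2 -3.3
bar [ 4.1 44.4 72.2] dist 100.0 pitch -14.0 tooltilt -18.4 F [ 3.2  6.8 -2.8] open 0.129 t 18.23
tcp [ 5.2 51.9 38.5]
y 51.89 F 3.2 6.8 -2.8
bar [ 4.1 44.  72.2] dist 99.7 pitch -14.1 tooltilt -18.3 F [ 2.2  5.8 -2.7] open 0.131 t 18.32
tcp [ 5.2 51.6 38.5]
```

```bash
G="python3 g.py 8.8"; B='from h import *;bail()'
python3 -m handwheel '[{"travel":[-0.009,-0.004,0.003],"dr":[0,0,0]}]' -1 >/dev/null;python3 -c "$B"; $G &&
python3 -m handwheel '[{"travel":[-0.009,-0.004,0.003],"dr":[0,0,0]}]' -1 >/dev/null;python3 -c "$B"; $G &&
python3 -m handwheel '[{"travel":[-0.009,0,0.003],"dr":[0,0,0]}]' -1 >/dev/null;python3 -c "$B"; $G &&
python3 -m handwheel '[{"travel":[-0.009,0,0.003],"dr":[0,0,0]}]' -1 >/dev/null;python3 -c "$B"
```

```text
bar [ 3.9 43.5 72.1] dist 99.2 pitch -14.2 tooltilt -18.1 F [ 4.2 13.2 -0.1] open 0.126 t 18.4
tcp [ 5.1 51.2 38.4]
y 51.19 F 4.2 13.2 -0.1
bar [ 3.9 43.5 72.1] dist 99.2 pitch -14.2 tooltilt -18.1 F [ 4.2 13.2 -0.1] open 0.126 t 18.4
tcp [ 5.1 51.2 38.4]
y 51.19 F 4.2 13.2 -0.1
bar [ 3.9 43.5 72.1] dist 99.2 pitch -14.2 tooltilt -18.1 F [ 4.2 13.2 -0.1] open 0.126 t 18.4
tcp [ 5.1 51.2 38.4]
y 51.19 F 4.2 13.2 -0.1
bar [ 3.9 43.5 72.1] dist 99.2 pitch -14.2 tooltilt -18.1 F [ 4.2 13.2 -0.1] open 0.126 t 18.4
tcp [ 5.1 51.2 38.4]
```

Contact with the keeper's post felt at bar y=43.5 (expected 44). I'll relax, release, retreat and check by picture.

```bash
python3 -m handwheel '[{"travel":[0.003,0.003,0],"dr":[0,0,0]},{"travel":[0,0,0],"dr":[0,0,0]}]' -1 | grep force; python3 -m handwheel '[{"travel":[0,0,0],"dr":[0,0,0]},{"travel":[0,0,0],"dr":[0,0,0]},{"travel":[0,0,0],"dr":[0,0,0]},{"travel":[0,0,0],"dr":[0,0,0]}]' 1 | grep -E "force|open"
python3 -m handwheel '[{"travel":[0,0,-0.1],"dr":[0,0,0]},{"travel":[0,0,-0.2],"dr":[0,0,0]},{"travel":[0,0,-0.25],"dr":[0,0,0]},{"travel":[0,0,-0.25],"dr":[0,0,0]},{"travel":[0,0,-0.15],"dr":[0,0.2,0]},{"travel":[0,0,0],"dr":[0,0.2,0]},{"travel":[0,0,0],"dr":[0,0.2,0]},{"travel":[0,0,0],"dr":[0,0,0]}]' 1 | grep force
python3 - <<'E'
from h import *
fixpose();im,c=grab("wrist","w12");s,cs=grab("scene","s12");t,ct=grab("top","t12");np.savez("w12",R=c["R"],t=c["t"],K=c["camera_matrix"])
o,R,_=fixinit();k=proj(c,R@np.array([.002,.044,.073])+o);print("keeper px",k)
for X in [(.002,.044,.073)]: print(proj(cs,R@np.array(X)+o),proj(ct,R@np.array(X)+o))
def crop(i,p,h,w,W,Hh):
    x,y=int(np.clip(p[0],w,559-w)),int(np.clip(p[1],h,419-h));print("off",x-w,y-h,W/(2*w));return cv2.resize(i[y-h:y+h,x-w:x+w],(W,Hh),interpolation=2)
H=np.zeros((600,800,3),np.uint8);H[:400,:400]=crop(im,k,65,65,400,400);H[:400,400:]=crop(s,proj(cs,R@np.array([.002,.0,.09])+o),30,30,400,400);H[400:,:400]=crop(t,proj(ct,R@np.array([0,.02,.07])+o),20,40,400,200);H[400:,400:680]=cv2.resize(im,(280,210))[:200];cv2.imwrite("pics/m12.png",H)
E
```

```text
wrist_force: [2.5, 3.2, -2.0]
wrist_force: [-0.0, -0.4, -0.4]
opening: 0.693
wrist_force: [-0.2, -1.2, 0.2]
t 19.57 fix tcp mm [  2.7  97.3 183. ]
tilt rotvec err deg [ 1.88 -0.58 -0.95]
force fix [-0.25 -1.18  0.22]
keeper px [274.69173087 256.16657968]
[233.34493916 189.74711956] [299.60746497 260.34989304]
off 209 191 3.076923076923077
off 192 167 6.666666666666667
off 267 240 5.0
```

View pics/m12.png

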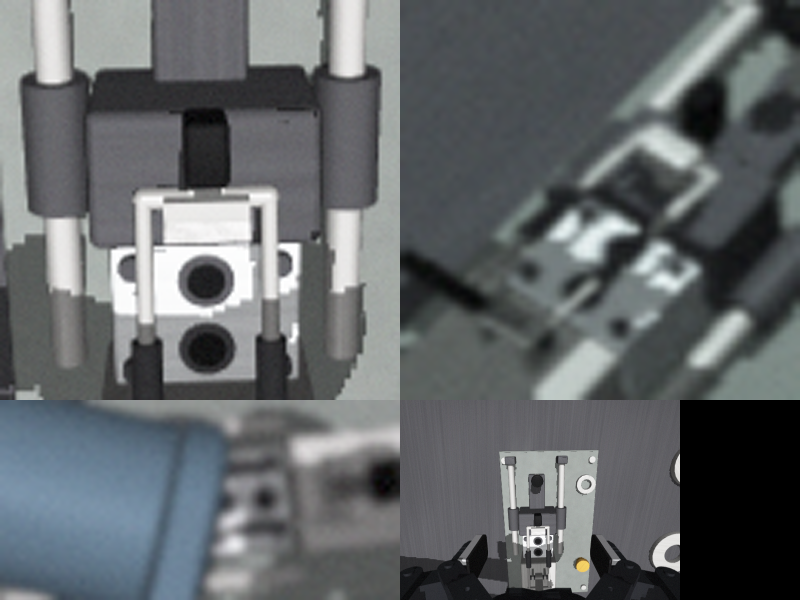

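The bar middle is at about row 256 in the wrist picture, which matches the predicted keeper pixel. The lip covers its -y part, so it is seated. Next I'll find the lever angle numerically.

```bash
python3 - <<'E'
from h import *
o,R,_=fixinit();cs=viewer.get_calibration("scene");w=np.load("w12.npz");w=dict(camera_matrix=w["K"],R=w["R"],t=w["t"])
s=cv2.cvtColor(cv2.imread("pics/s12.png"),6).astype(int);g=cv2.cvtColor(cv2.imread("pics/w12.png"),6).astype(int)
for th in np.arange(0,1.6,.15):
    X=R@np.array([.002,-.053-.067*np.cos(th),.078+.067*np.sin(th)])+o
    a,b=proj(cs,X).round().astype(int),proj(w,X).round().astype(int);print(round(th,2),a,s[a[1]-1:a[1]+2,a[0]-1:a[0]+2].mean().round(),b,g[min(b[1],418)-1:b[1]+2,b[0]-1:b[0]+2].mean() if b[1]<418 else None)
print(s[182:206,178:222:2])
togo((2,-60,200),0)
E
```

```text
0.0 [192 232] 97.0 [278 410] 12.444444444444445
0.15 [192 230] 96.0 [278 418] None
0.3 [192 227] 95.0 [279 425] None
0.45 [192 224] 96.0 [279 431] None
0.6 [193 221] 94.0 [279 435] None
0.75 [194 217] 99.0 [279 438] None
0.9 [196 214] 71.0 [279 438] None
1.05 [198 210] 25.0 [280 437] None
1.2 [200 206] 72.0 [280 433] None
1.35 [202 203] 76.0 [280 426] None
1.5 [205 200] 81.0 [279 418] None
[[ 77  81  79  76  80  77  81  78  79  78  78  79  74  80  79  75  79  77
   74  75  77  79]
 [ 80  77  78  78  78  80  78  79  76  79  76  76  78  77  76  76  76  78
   76  75  78  79]
 [ 79  78  80  78  79  81  79  79  80  79  79  80  78  78  74  77  76  76
   78  78  74  77]
 [ 80  77  77  80  77  80  76  77  79  76  78  76  76  78  76  78  74  78
   77  79  78  80]
 [ 77  78  78  80  76  78  77  76  77  79  78  77  77  77  77  77  72  76
   78  78  79  79]
 [ 76  77  78  78  79  78  78  80  76  75  80  79  77  78  78  73  76  78
   79  80  82  82]
 [ 78  79  79  78  76  79  77  76  78  79  79  75  77  77  79  79  77  81
   82  79  80  76]
 [ 77  77  76  76  76  78  76  79  77  76  76  78  79  7
[... 893 characters left out ...]
77  76  78  78  76  77  78  81  81  78  80  99 125  58
   34 115 170  68]
 [ 78  79  76  76  76  79  77  81  79  77  80  80  81  78  81 122  83  34
   53 197 186 128]
 [ 79  78  80  80  79  79  78  78  79  79  82  80  81  79  97 126  52  32
  111 227 184 201]
 [ 79  79  79  79  79  80  76  77  81  78  79  79  77  77 109 116  65  52
  166 217 164 230]
 [ 80  80  77  78  79  78  77  73  76  80  83  77  79  73  79 100  73  97
  131 138 201 232]
 [ 81  77  80  78  79  79  78  56  64  78  78  78  77  67  70  80 102 122
  125 131 221 230]
 [ 84  79  79  80  76  74  74  28  35  70  75  76  72  70  77  74  98 118
  123 125 187 211]]
travel total [-1.061  0.028 -0.135] dr total [ 0.052 -0.011 -0.029]
```

```bash
python3 - <<'E'
from h import *
o,R,_=fixinit();cs=viewer.get_calibration("scene")
s=cv2.cvtColor(cv2.imread("pics/s12.png"),6).astype(int)
for r in range(202,228): print(r,s[r,184:216])
for th in np.arange(.5,1.4,.1):
    print(round(th,2),[proj(cs,R@np.array([.002,-.053-q*np.cos(th),.078+q*np.sin(th)])+o).round(1) for q in(.049,.085)])
E
```

```text
202 [ 79  83  79  77  80  80  76  78  77  73  81  79  78  81  79  81  79  77
  77  77  77  83 109 131 116  90  65  48  52  87 166 209]
203 [ 78  80  79  79  78  78  77  76  73  72  76  79  80  81  83  80  77  78
  79  73  73  70  79  97 100  82  73  72  97 117 131 136]
204 [ 78  79  79  78  79  74  78  72  56  50  64  76  78  78  78  78  78  76
  77  71  67  67  70  79  80  76 102 118 122 125 125 123]
205 [ 80  78  76  77  74  79  74  56  28  19  35  55  70  75  75  77  76  75
  72  69  70  71  77  78  74  79  98 111 118 124 123 123]
206 [ 78  79  78  76  78  78  69  49  23  14  16  24  30  50  71  75  75  72
  69  70  75  83  81  75  79  79  72  72  93 116 123 124]
207 [ 79  80  78  78  80  81  76  66  43  26  16  15  13  24  40  60  67  67
  72  81  80  79  85  88  86  77  57  44  68 102 120 124]
208 [ 80  79  78  83  82  80  82  76  66  42  25  15  18  17  17  30  48  61
  85  86  83  82  89  87 101 102  72  55  76 111 121 123]
209 [ 75  79  78  82  81  77  80  73  58  41  33  28  21  15  12  13  21  44
  66  71  87  95  92  82 105 120 104  91 105 119 122 117]
210 [ 80  81  82  79
[... 2104 characters left out ...]
  94  95  96  95  96  96  95  98  98  96  95  93
  94  96  90  96  98  96  97  97  94 102 158 193 198 198]
227 [ 70  83  93  98  94  93  95  97  93  97  97  95  97  95  96  93  95  96
  96  94  95  98  98  96  96  94  96 106 157 195 197 197]
0.5 [array([197.1, 220.4]), array([187.4, 225.6])]
0.6 [array([197.5, 218.7]), array([188.1, 222.7])]
0.7 [array([198.1, 217.1]), array([189.1, 219.7])]
0.8 [array([198.7, 215.3]), array([190.3, 216.6])]
0.9 [array([199.5, 213.6]), array([191.7, 213.5])]
1.0 [array([200.4, 211.8]), array([193.3, 210.4])]
1.1 [array([201.4, 210.1]), array([195.1, 207.3])]
1.2 [array([202.5, 208.4]), array([197. , 204.3])]
1.3 [array([203.7, 206.8]), array([199.1, 201.3])]
```

```bash
python3 -m handwheel '[{"travel":[0,0,0],"dr":[0.06,-0.02,-0.03]},{"travel":[-0.24,0,0],"dr":[0,0,0]},{"travel":[-0.24,0,0],"dr":[0,0,0]},{"travel":[-0.24,0,0],"dr":[0,0,0]},{"travel":[-0.2,0,0],"dr":[0,0,0]},{"travel":[0,0,0],"dr":[0,0,0]},{"travel":[0,0,0.2],"dr":[0,0,0]},{"travel":[0,0,0],"dr":[0,0,0]},{"travel":[0,0,0],"dr":[0,0,0]}]' -1 | grep -E "force|open"
python3 - <<'E'
from h import *
fixpose();togo((2,-50,112),0)
E
```

```text
wrist_force: [0.4, 0.4, 0.7]
opening: 0.001
t 20.47 fix tcp mm [ -2.9 -32.9 143.3]
tilt rotvec err deg [-1.42  0.85  1.07]
force fix [0.45 0.41 0.65]
travel total [-0.112  0.035  0.21 ] dr total [-0.047  0.028  0.036]
```

```bash
python3 -m handwheel '[{"travel":[0,0,0],"dr":[-0.045,0.028,0.035]},{"travel":[-0.1,0.03,0.1],"dr":[0,0,0]},{"travel":[0,0,0.1],"dr":[0,0,0]},{"travel":[0,0,0],"dr":[0,0,0]}]' -1 | grep -E "force"
python3 -c "
from h import *
fixpose();togo((2,-69,107),0)"
```

```text
wrist_force: [-0.6, 0.8, 0.4]
t 20.8 fix tcp mm [  2.6 -42.6 114.7]
tilt rotvec err deg [-0.16  0.06  0.43]
force fix [-0.57  0.82  0.43]
travel total [-0.176 -0.005  0.051] dr total [-0.005  0.002  0.014]
```

```bash
python3 -m handwheel '[{"travel":[-0.03,0,0.01],"dr":[0,0,0]},{"travel":[-0.03,0,0.01],"dr":[0,0,0]},{"travel":[-0.02,0,0.01],"dr":[0,0,0]}]' -1 | grep force; python3 g.py 3 && python3 -m handwheel '[{"travel":[-0.02,0,0.005],"dr":[0,0,0]},{"travel":[-0.02,0,0.005],"dr":[0,0,0]}]' -1 |grep force; python3 g.py 3 && python3 -m handwheel '[{"travel":[-0.02,0,0.005],"dr":[0,0,0]},{"travel":[-0.02,0,0.005],"dr":[0,0,0]}]' -1 |grep force; python3 -c "from h import *;fixpose()"
```

```text
wrist_force: [0.3, -0.7, 1.1]
y -53.01 F 0.2 -0.7 1.1
wrist_force: [-0.0, 0.1, -0.2]
y -59.67 F -0.0 0.1 -0.2
wrist_force: [-0.9, -0.7, -0.4]
t 21.38 fix tcp mm [  5.4 -66.7 111.7]
tilt rotvec err deg [0.01 0.28 0.75]
force fix [-0.94 -0.64 -0.38]
```

```bash
python3 -m handwheel '[{"travel":[-0.02,-0.02,0.01],"dr":[0,0.01,0.02]},{"travel":[-0.02,0,0.01],"dr":[0,0,0]}]' -1 | grep force; python3 g.py 1.5 && python3 -m handwheel '[{"travel":[-0.02,0,0.01],"dr":[0,0,0]},{"travel":[-0.02,0,0.01],"dr":[0,0,0]}]' -1 |grep force; python3 g.py 1.5 && python3 -m handwheel '[{"travel":[-0.02,0,0.01],"dr":[0,0,0]},{"travel":[-0.02,0,0.01],"dr":[0,0,0]}]' -1 |grep force; python3 -c "
from h import *
fixpose();s,_=grab('scene','s13');g=cv2.cvtColor(s,6).astype(int)
for r in range(202,224,2): print(r,g[r,184:212])"
```

```text
wrist_force: [-1.4, 1.7, 2.0]
y -73.51 F -1.3 1.8 2.0
y -73.51 F -1.3 1.8 2.0
t 21.55 fix tcp mm [  2.6 -73.5 109.2]
tilt rotvec err deg [ 0.07 -0.03  0.09]
force fix [-1.27  1.83  1.97]
202 [ 78  77  79  78  78  82  77  79  77  68  66  59  61  68  46  29  17  17
  20  14  13  16  31  51  87 110  88  58]
204 [ 81  80  78  79  80  79  77  72  73  75  79  67  51  63  58  41  22  16
  15  14  30  63 116 170 175 154 139 154]
206 [ 79  78  77  80  77  77  62  38  27  32  52  62  57  61  69  52  32  19
  32  67 130 174 178 172 167 147 138 127]
208 [ 79  81  79  79  81  81  65  41  25  18  19  15  16  31  49  56  56  91
 138 170 175 190 192 166 183 184 111  56]
210 [ 79  80  79  83  82  80  82  79  72  61  38  27  19  14  17  16  38  84
 117 158 189 191 158 109  93 117 132 129]
212 [ 81  83  83  80  80  83  80  80  79  77  80  87  91  78  53  35  26  19
  17  44  95 110 110 131 158 181 189 173]
214 [ 82  83  83  82  80  78  76  76  82  96 123 140 146 155 181 191 169 126
  77  44  55  68  70  89 120 147 164 173]
216 [ 77  79  79  78  78  80  82  90 118 139 141 154 178 197 198 195 184 151
 105  90  75  92 130 161 156 123 140 162]
218 [ 77  79  79  76  78  90 111 133 142 150 177 195 197 195 181 149 111 113
 108  97  84  82  95  99 109 143 160 142]
220 [ 78  82  83  90 108 130 141 153 178 194 196 195 187 174 145 122 160 152
 126 148 138 104  97  97  95  91  81  65]
222 [ 81  85 108 131 140 150 176 192 196 193 192 191 166 121 102 107 149 173
 142 107  96  98  97 100 112 109  94  74]
```

```bash
python3 -m handwheel '[{"travel":[-0.023,0,0.027],"dr":[0,0,0]},{"travel":[-0.023,0,0.027],"dr":[0,0,0]}]' -1 | grep force; python3 g.py 15 && python3 -m handwheel '[{"travel":[-0.025,0,0.025],"dr":[0,0,0]},{"travel":[-0.025,0,0.025],"dr":[0,0,0]}]' -1 |grep force;python3 g.py 15; python3 -c "from h import *;fixpose()"
```

```text
wrist_force: [-0.6, 1.1, 5.1]
y -81.52 F -0.6 1.1 5.1
wrist_force: [-2.2, 1.8, 5.9]
y -90.15 F -2.0 2.0 5.9
t 21.93 fix tcp mm [  3.5 -90.2  94.3]
tilt rotvec err deg [0.18 0.08 0.1 ]
force fix [-2.02  1.99  5.92]
```

```bash
python3 -m handwheel '[{"travel":[-0.015,-0.004,0.03],"dr":[0,0,0]},{"travel":[-0.015,0,0.03],"dr":[0,0,0]}]' -1 | grep force; python3 g.py 15;python3 -c "from h import *;fixpose()"; python3 -m handwheel '[{"travel":[-0.013,0,0.03],"dr":[0,0,0]},{"travel":[-0.013,0,0.03],"dr":[0,0,0]}]' -1 |grep force; python3 -c "from h import *;fixpose()"
```

```text
wrist_force: [-2.9, -0.2, 6.4]
y -96.84 F -2.9 -0.0 6.4
t 22.1 fix tcp mm [  3.7 -96.8  85.9]
tilt rotvec err deg [0.28 0.23 0.09]
force fix [-2.91 -0.04  6.42]
wrist_force: [-1.7, 0.1, 4.1]
t 22.27 fix tcp mm [   3.8 -102.8   76.9]
tilt rotvec err deg [0.29 0.36 0.1 ]
force fix [-1.73  0.23  4.09]
```

```bash
python3 -m handwheel '[{"travel":[-0.006,-0.006,0.028],"dr":[0.01,0.01,0]},{"travel":[-0.006,0,0.028],"dr":[0,0,0]}]' -1 | grep force; python3 -c "from h import *;fixpose()"; python3 -m handwheel '[{"travel":[-0.004,0,0.025],"dr":[0,0,0]}]' -1 |grep force; python3 -c "from h import *;fixpose()"
```

```text
wrist_force: [-0.5, -0.6, 2.2]
t 22.43 fix tcp mm [   3.5 -106.2   68. ]
tilt rotvec err deg [0.06 0.15 0.08]
force fix [-0.54 -0.54  2.18]
wrist_force: [-0.5, -0.5, -0.2]
t 22.52 fix tcp mm [   3.4 -107.2   63.6]
tilt rotvec err deg [0.05 0.15 0.06]
force fix [-0.58 -0.48 -0.21]
```

```bash
for k in 1; do python3 -m handwheel '[{"travel":[-0.004,0,0.02],"dr":[0,0,0]},{"travel":[-0.002,0,0.02],"dr":[0,0,0]}]' -1 | grep force; python3 -c "from h import *;fixpose()"; done
python3 -c "
from h import *
s,_=grab('scene','s14');g=cv2.cvtColor(s,6).astype(int)
for r in range(214,246,2): print(r,g[r,176:212:2])"
```

```text
wrist_force: [-0.1, 0.2, -0.7]
t 22.68 fix tcp mm [   2.8 -107.7   55.8]
tilt rotvec err deg [-0.03  0.07  0.05]
force fix [-0.12  0.24 -0.72]
214 [ 81  56  20  19  17  13  14   6  13  16  15  22  53  71  78  81  74 112]
216 [ 79  81  66  52  18  17  14  16  14  14  14  45 128  48  70  85  91  34]
218 [ 81  82  80  77  40  14  15  10  14  11  28  37  40  34  51 125  98  40]
220 [81 79 79 76 69 36 29 12 13 17 20 29 54 26 42 53 55 66]
222 [ 83  80  80  79  81  88  63  19  14  15  11  20  15  16  24  37 123 144]
224 [ 79  79  77  77 109 140 107  58  37  12  17  17  17  25  37  98 138 157]
226 [ 76  76  79  99 136 171 160  54  61  23  11  39  91  78 112 147 165 122]
228 [ 77  79 101 140 147 185 162  65  69  33  21 108  91 119 192 164 115 168]
230 [ 77  99 136 136 129  96  47  13  53  42  17  39 100 192 198 197 196 197]
232 [100 136 139 140 117  32  14  14  10  16  12  48 165 197 195 196 198 195]
234 [136 136 142 130  49  15  16  15  15  16  40 160 197 196 197 198 195 188]
236 [144 137 137 120  46  17  15  13  16  33  90 159 196 196 195 194 191 122]
238 [154 136 136 137 126  41  17  13  28  70  79 103 167 193 193 193 131  60]
240 [119 138 140 137 101  66  49  32  67  77  80  81  86 133 186 139  62  61]
242 [135 137 139 103  66  68  63  66  68  72  80  79  80  81  85  64  58  58]
244 [138 137 132  89  70  68  69  66  66  67  67  76  79  81  81  65  57  57]
```

```bash
g(){ python3 -c "
from h import *
import sys
p,_=pose();F=ctrl.get_obs()['wrist_force'];print((p[2]*1e3).round(1),F.round(1));sys.exit(int(F[2]>4))"; }
python3 -m handwheel '[{"travel":[0,0,0.01],"dr":[0,0,0]}]' -1 >/dev/null; g && python3 -m handwheel '[{"travel":[0,0,0.01],"dr":[0,0,0]}]' -1 >/dev/null; g && python3 -m handwheel '[{"travel":[0,0,0.01],"dr":[0,0,0]}]' -1 >/dev/null; g && python3 -m handwheel '[{"travel":[0,0,0.01],"dr":[0,0,0]}]' -1 >/dev/null; g && python3 -m handwheel '[{"travel":[0,0,0.01],"dr":[0,0,0]}]' -1 >/dev/null; g && python3 -m handwheel '[{"travel":[0,0,0.01],"dr":[0,0,0]}]' -1 >/dev/null; g
```

```text
53.1 [ 0.  -0.1  0.7]
51.0 [ 0.1  0.6 -0.2]
50.0 [-6.3  3.1 21.7]
50.0 [-6.3  3.1 21.7]
50.0 [-6.3  3.1 21.7]
50.0 [-6.3  3.1 21.7]
```

End stop felt exactly where predicted (tip height 82 mm). I'll retreat and check.

```bash
python3 -m handwheel '[{"travel":[0,0,-0.02],"dr":[0,0,0]},{"travel":[0,0,-0.2],"dr":[0,0,0]},{"travel":[0,0,-0.25],"dr":[0,0,0]},{"travel":[0,0,-0.25],"dr":[0,0,0]},{"travel":[0.15,-0.2,-0.1],"dr":[0,0,0]},{"travel":[0.15,-0.2,0],"dr":[0,0,0]},{"travel":[0.15,-0.2,0],"dr":[0,0,0]},{"travel":[0,-0.15,0],"dr":[0,0,0]},{"travel":[0,0,0],"dr":[0,0,0]},{"travel":[0,0,0],"dr":[0,0,0]}]' -1 | grep force
python3 - <<'E'
from h import *
fixpose();im,c=grab("wrist","w15");s,cs=grab("scene","s15");t,ct=grab("top","t15")
o,R,_=fixinit();P=lambda c,*X:proj(c,R@(np.array(X)/1e3)+o).round(1)
print("scene grip0",P(cs,2,-120,78),"tab seat pred",P(cs,2,44+17,89),"cap",P(cs,2,126,74))
print("wrist: keeper",P(c,2,44,73),"grip0",P(c,2,-120,78),"cap",P(c,2,128.9,79))
g=cv2.cvtColor(s,6);w=cv2.cvtColor(im,6)
def blobs(a,x0,y0,x1,y1,n,th=35):
    m=(a[y0:y1,x0:x1]<th).astype(np.uint8);N,l,st,ce=cv2.connectedComponentsWithStats(m)
    for i in range(1,N):
        if st[i,4]>12: print(n,(ce[i]+[x0,y0]).round(1),st[i])
blobs(g,170,145,290,250,"scene")
k=P(c,2,44,73).astype(int);print(im.shape,k)
if 30<k[0]<530 and 40<k[1]<380:
    for r in range(k[1]-14,k[1]+14,2): print(r,w[r,k[0]-24:k[0]+25:2])
E
```

```text
wrist_force: [-0.0, -0.8, 0.0]
t 23.82 fix tcp mm [-113.   -36.5  180.1]
tilt rotvec err deg [0.02 0.08 0.17]
force fix [-0.07 -0.76  0.04]
scene grip0 [192.1 232.1] tab seat pred [236.8 181.9] cap [252.  169.7]
wrist: keeper [430.2  95. ] grip0 [408.5 290.2] cap [450.1 -37.5]
scene [172.6 149.4] [ 0  0 10 13 67]
scene [250.5 169.9] [77 22  8  7 41]
scene [236.4 183.5] [63 34  7  9 41]
scene [242.4 204.6] [67 52 12 16 74]
scene [190.9 233.8] [15 83 14 13 99]
(420, 560, 3) [430  95]
81 [126 131 127 126 126 125  67  63  77  78  45  14  14  11  14  18   9  22
  28  25  27  24  25  22  24]
83 [124 131 130 128 131 126  61  65  79  75  47  17  14  16  14  18  18  16
  11  34  53  77 108 106 118]
85 [131 129 128 130 126 128  64  65  77  75  79 138 138 136 135 135 129 223
 121 122 124 121 122 120 123]
87 [129 130 129 129 130 121  65  69  78  78  78 141 142 141 142 139 142 214
 125 122 122 124 122 121 119]
89 [129 131 133 129 130  73  62  73 162 163 164 198 152 142 145 145 141 178
 132 165 156 157 158 156 138]
91 [117 140 146 146 142 108  88  77 245 246 246 246 164 146 144 144 150 146
 145 24
[... 174 characters left out ...]
45 245 244 244 244 245 244 243
 244 244 245 245 244 244 242]
97 [213 236 230 231 231 231  88 156 243 243 241 242 243 242 242 243 242 242
 242 243 242 242 241 242 233]
99 [226 244 212 132 133  89  77 227 250 253 252 252 250 247 246 249 252 252
 250 248 251 250 251 249 232]
101 [230 244 173  67  73  72  76 243 250 251 250 250 251 250 247 243 246 247
 252 253 251 249 251 241 239]
103 [233 242 128  64  72  74  76 248 253 253 252 251 252 252 251 249 249 250
 252 251 249 249 250 226 243]
105 [237 241 100  65  76  75  77 251 252 253 253 250 250 250 251 246 249 252
 252 252 253 252 250 224 245]
107 [241 239  91  63  63  66  66 135 141 144 136 138 133 129 128 122 127 169
 147 134 136 131 169 216 244]
```

```bash
python3 -c "
from bench import ctrl
print(ctrl.hand_in())"
```

```text
the job is handed in; nothing more can be done
None
```

The head is clamped and the job was handed in at about 24 s of the 72 s allowed.

- **Head:** I slid it up by the push post with shut fingers until the force rose from about 4 N (friction) to 8 N with the head standing still.
- **Bail:** I pinched the tab, laid the bar on the rail and drew it under the lip until it met the keeper's post. The wrist picture showed the bar at the keeper, with the lip covering part of it.
- **Lever:** I pressed it over with 6.4 N at most in the readings, and it snapped past centre to the end stop.
- **Final camera check (computed, not viewed):** The lever grip, tab and push post were each within about 2 px of where they should be when clamped. I touched none of the loose parts on purpose, but did not check their positions at the end.

**Higher forces than intended**
- The last touch that confirmed the end stop read 22–23 N, close to the 25 N limit on the lever.
- The bar briefly read about 17 N down and 13 N sideways when it landed on the rail.
- It read 13.2 N when it met the keeper's post. I judged about 6 N of that to be lever drag, so the push on the seal should have stayed below 13 N.
- Early on, the fingertips pressed the push post's cap with about 9 N.

**Readings that disagreed**
- The real fingertips sat about 32 mm behind the reported TCP, so my first push attempt passed over the post. I allowed for that afterwards.
- Before the throw, the lever looked about 0.4 rad more upright than my geometry predicted. The cause was not found, but it ended in the right place.

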